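# Refit the sight glass of a cream-cooker lid

### The arm

A 6-joint arm with a two-finger parallel gripper is mounted at the origin on the work surface. World frame = base frame: x ahead of the robot, y to its left, z up, the work surface at z = 0. Lengths are in m, angles in degrees, forces in N, time in s.
With the tool pointing down it reaches from about 0.35 to 0.975 m from the base axis. Payload 17.4 kg.
Tool frame: the origin (TCP) lies at the very end of the fingers, on their centre line; the grasp point (between the pads) lies 19 mm behind it; x points along the fingers, z is the direction in which the jaws open and shut, and the axes are right-handed (so a half turn about x gives the same grasp; the last joint's range is limited). The gripper opens to 85 mm and grips with 20 to 120 N. Pads are 22 mm wide; open, the fingers measure 114 mm over their backs; the gripper's body (76 mm by 85 mm) begins 54 mm behind the grasp point. The pads swing forward as they close: fully open they stand 13 mm farther back than shut.
Start: joints at [68.766, 6.646, 82.598, -0, 90.757, -2.166], TCP at [0.221, 0.638, 0.231] pointing down, gripper open.
Joint ranges: [-162.19, 162.19], [-47.58, 125.68], [4.15, 143.07], [-65.23, 245.23], [0.69, 171.88], [-170.13, 170.13]. Speed limits (degrees/s): [108.29, 108.29, 127.2, 180, 180, 180].

### API

Orientations are given as [roll, pitch, yaw] about the fixed x, y, z axes, in that order (R = Rz(yaw) Ry(pitch) Rx(roll)).
In Python, from station import robot gives the robot as it stands.
- The arm moves only by the shell command python3 -m crank 'ROWS' [OPENING] [FORCE]. ROWS is JSON, a list of rows, each an object with "slide": the shift along the world's x, y, z in mm, a list of three; "spin": the turn about the world's z in rad. In form: [{"slide": [tx, ty, tz], "spin": spin}, ...]. A call has 1 to 20 rows; each row is the pose to reach, as a shift and turn from the pose measured when the call began; what a row does not reach only later rows make up. A row lasts 1/12 s, in which the tool goes at most 41.7 mm and 7.16 degrees, less where a joint would pass 70% of its speed; a pose out of reach is approached as far as the arm can. A call with a gripper value outside its range is refused whole. OPENING is the opening, from 0 (shut) to 1 (fully open), set as the call begins (- or left out, the last holds). The fingers move at their own pace and stop on an object; FORCE is the grip in N (left out, the last holds). Time passes only in rows, so rows that repeat a pose let the fingers close. It gives the time, the measured TCP pose, the force and the opening at its end, in the units of the state.
- robot.observe(): the state, without advancing time (a new reading comes with each control period).
- robot.snapshot(name): name is "scene" or "top"; returns a dict with "image" (384x512x3 uint8, red, green, blue), "K" (3x3 intrinsics, pixels), "camera_from_world" (4x4, takes a point from world to camera coordinates). Camera axes: x right, y down, z forward; pixel columns grow to the right and rows downward; lengths in m; the calibration is good to about 2 mm. A picture is of the moment at which its call begins. There is no depth.
- robot.close_job(): hands the job in, once; it reports no verdict.
Trained networks look in a picture, given as the dict that the camera call returned (one of the last four; its "shot" number tells which), for a name from the list of things; names that differ only in an ending like _2 or _b are one class to them, and where a whole thing is asked for, a point or a joint stands for the part that bears it (a point fixed in the world has none). Each returns a list of dicts, best first, with "confidence" (0 to 1); they miss things now and then, are a little off and sometimes report something else, mostly with a low value. They report only what shows in the picture. A call takes as long as a camera call. They do not tell look-alikes from the thing itself.
- robot.spot_in(picture, thing): "box" ([left, top, right, bottom] as shares, 0 to 1, of the picture: columns of its width, rows of its height, round what is visible of it).
The state is a dict: "t": time; "q": joint angles; "joint_vel": joint speeds; "joint_torque": joint torques, N m; "eef_pos": TCP position; "ee_rot": TCP orientation; "wrist_force": force on the tool from outside, world axes, zero at the start; "moment": the same for the moment, N m; "width": finger opening in m.
Only numpy, scipy, OpenCV 4.12 (cv2) and the standard library are available. Lean on these libraries where they do the work, as an engineer would, in place of code of your own. Each camera call takes 0.05 s, during which the arm holds its last target.

### The job

The sight glass of this cream-cooker lid has been washed; put it back together. Swing the flat cover aside on its pivot screw, right round to its stop, then drop the small white seal ring flat into the barrel, the glass disc flat on top of it, and screw the winged ring down clockwise over them until it clamps the glass. Leave the cover swung open and everything else on the bench where it is.

Things in the scene. Friction and masses are not known exactly. Their poses are not given: they have to be found in the camera images.
- lid: Round stainless lid, 260 mm across, lying fixed on the bench on either side of the robot; its flat top is 28 mm above the bench. Origin: centre of its underside, z up; its axes are called lid x, lid y. On it (lid x, y, mm): open sight-glass barrel at (-47.7, 23.8), cover's pivot post (10 mm thick, screw head 16 mm, top 92 mm above the bench) at (13.5, 48.5).
- vent (a point): Centre of the top of the capped vent stub on the lid, 28 mm across, 48 mm tall, 65 mm from the barrel's axis; at lid (-110, 6); an obstacle.
- handle (a point): Middle of the top of the lid's bar handle, at lid (22.5, -58.5) (12 mm thick, top 46 mm above the lid), which runs 100 mm along lid direction (0.93, 0.37); an obstacle.
- mouth (a point): Centre of the barrel's open mouth, 75 mm above the bench, 47 mm above the lid's top; axes of the lid. Bore 16 mm deep to a flat ledge, tapering from 43 mm at the mouth to 38.6 mm; 46 mm outside. Outside run two right-hand helical ribs, 55.5 mm over all, with two 50-degree entry gaps, open upward, facing lid +y and lid -y, for the ring's lugs.
- seat (a point): Centre of the ledge at the bottom of the barrel's bore, 16 mm below the mouth, where the seal ring's underside comes to lie; axes of the lid.
- pivot (a point): On the axis of the cover's pivot screw, 66 mm from the barrel's axis, at the height of the cover's upper face (87 mm above the bench).
- cover (a joint): Turn of the flat cover about its upright pivot screw, rad: 0 = over the barrel (stop), grows clockwise seen from above, 2.2 = fully aside (stop). Needs about 1 N at its knob, stays where left. An aluminium disc, 62 mm across, 3 mm thick, centred 66 mm from the pivot, underside 9 mm above the barrel's mouth; at 0 its arm points from pivot to barrel axis.
- knob (a point): Centre of the top of the cover's round knob, 14 mm thick, standing 18 mm above the cover's upper face, 85 mm from the pivot axis; moves with the cover. Push it sideways or grip it.
- tray: Aluminium sheet pan, 265 mm (its x) by 345 mm (its y), rim 21 mm high, floor 3 mm thick; fixed, on the other side of the robot from the lid. Origin: centre of its underside. The parts lie on its floor.
- seal: Small white plastic seal ring, 36 mm outside, 26 mm inside, 8 mm thick, 12 g, lying flat on the pan. Origin: centre of its underside, z up.
- glass: Clear glass disc, 36 mm across, 10 mm thick, about 26 g, lying flat on the pan. Origin: centre of its underside, z up. Seated on the seal it stands 2 mm above the barrel's mouth.
- ring: Stainless retaining ring standing skirt down: 67 mm outside, 58 mm inside, 22 mm high, 220 g. A 4 mm lip at the top leaves a 28 mm window; its underside (18 mm up) bears on the glass. Two wings, 10 mm wide, 10 to 22 mm up, reach 46.5 mm from the axis on its +x and -x sides; two lugs, 9 mm wide, sit inside the skirt under the wings, 2.5 to 7.5 mm up. Origin: centre of its underside.
- window (a point): Centre of the ring's top face, 22 mm above its underside. With its wings along lid y (12 degrees off still enters) it goes down until its underside is 11 mm below the mouth. Turned clockwise seen from above it sinks 5 mm per rad: lip on glass at 58 degrees (16 mm below), clamped at about 70 (wings about 20 degrees from lid x), hard stop at 78. Needs up to 0.5 N m; holds by friction.
- foil_cup_a: Bystander: gold foil baking cup, 64 mm across the rim, 34 mm high, on the pan. Origin: centre of its underside.
- foil_cup_b: Bystander: another such foil cup on the pan.
- big_seal: Bystander: larger white seal ring of another fitting, 58 mm outside, 48 mm inside, 6 mm thick, on the pan; not for this barrel. Origin: centre of its underside.
- bottle: Bystander: amber bottle, 60 mm thick, 190 mm high, standing beyond the lid and the pan. Origin: centre of its underside.
- beaker: Bystander: white beaker, 70 mm across the rim, 85 mm high, standing at the robot's left, outside the lid and the pan. Origin: centre of its underside.
- palette_knife: Bystander: palette knife, 240 mm long, lying at the robot's right, outside the lid and the pan.
There are look-alikes about, which are no part of the job. What is shaped like the glass but blue or purple is not meant.

How it is judged (in metres and radians):
On the way, in this order (a step that is already met when the one before it is completed fails the run):
1. the cover is swung aside to within 0.5 rad of its stop (value of joint cover above 1.7 rad), for 0.2 s.
2. the seal ring lies flat on the barrel's ledge (horizontal distance between seal and seat below 0.003 m and z of seal in the frame of seat between -0.002 and 0.002 m and angle between seal's own z axis and vertical below 0.1 rad), for 0.2 s.
3. the glass disc lies flat on the seal ring in the barrel (horizontal distance between glass and seat below 0.003 m and z of glass in the frame of seat between 0.006 and 0.01 m and angle between glass's own z axis and vertical below 0.1 rad), for 0.2 s.
At the end, for the whole second after the job is handed in: Cover at 1.7 rad or more; seal flat on the ledge, glass flat on the seal, both within 3 mm of the barrel axis and 2 mm of height; ring level, within 3 mm of the axis, its underside 14.5 to 18.5 mm below the mouth, wings within 0.5 rad of lid x; all at rest (all of step 2 and all of step 3 and value of joint cover above 1.7 rad and horizontal distance between ring and mouth below 0.003 m and z of ring in the frame of mouth between -0.0185 and -0.0145 m and angle between ring's own z axis and vertical below 0.08 rad and angle between the x axis of ring and the x axis of lid, either way round below 0.5 rad and linear speed of each of ring, glass below 0.01 m/s); the robot touches nothing.
It fails at once if a foil cup is moved by more than 25 mm (distance of any of foil_cup_a, foil_cup_b from where it was at the start of the episode above 0.025 m).
It fails at once if the big seal is moved by more than 25 mm (distance of big_seal from where it was at the start of the episode above 0.025 m).
It fails at once if the bottle or the beaker is moved by more than 25 mm or tipped over (distance of any of bottle, beaker from where it was at the start of the episode above 0.025 m or angle between any of bottle, beaker's own z axis and vertical above 0.5 rad).
It fails at once if the palette knife is moved by more than 25 mm (distance of palette_knife from where it was at the start of the episode above 0.025 m).
It also fails if it takes over 72 s, if anything falls off the work surface, if the arm or the gripper's body presses on something with over 40 N, if the wrist force passes 120 N, or if a joint passes its speed limit or range.

## Working session

There is one attempt and no reset: what is moved stays moved. The work goes in short steps, Python scripts to look and compute and a shell command to move; the robot and the scene stay as the last step left them, time stands still between calls to the robot, and variables do not carry over. Pictures are saved under pics/ and viewed, and the job is handed in when it is done.

```bash
ls; mkdir -p pics
python3 - <<'E'
from station import robot
import cv2,json
print(robot.observe())
for n in ("scene","top"):
    s=robot.snapshot(n); cv2.imwrite(f"pics/{n}0.png",cv2.resize(s["image"][:,:,::-1],(768,576),interpolation=cv2.INTER_CUBIC))
    print(n,s["K"],s["camera_from_world"])
    for t in ["lid","tray","seal","glass","ring","foil_cup_a","big_seal","bottle","beaker","palette_knife","cover","knob"]:
        print(t,[([round(float(v),3) for v in d["box"]],round(d["confidence"],2)) for d in robot.spot_in(s,t)][:5])
E
```

```text
pics
{'t': 0.0, 'q': array([ 6.87665854e+01,  6.67443353e+00,  8.26364717e+01,  7.62109489e-05,
        9.07558452e+01, -2.16695200e+00]), 'joint_vel': array([ 0.0105774 , -0.05141043, -0.05243979,  0.06058455,  0.04219648,
       -0.04570261]), 'joint_torque': array([-2.24571879e-03, -7.31947803e+01, -6.32509446e+01, -2.43730983e-04,
        6.10719741e-03, -3.29426683e-06]), 'eef_pos': array([0.22045037, 0.63778367, 0.23055067]), 'ee_rot': array([ 177.76763639,   89.93324959, -111.29882525]), 'wrist_force': array([ 0.55239812,  0.27065964, -0.98401019]), 'moment': array([-0.02335083,  0.02745415, -0.02867723]), 'width': 0.08515758496591751}
scene [[488.12972128   0.         252.66512926]
 [  0.         488.12972128 201.60580824]
 [  0.           0.           1.        ]] [[-2.90855716e-02  9.99576700e-01  6.71446056e-04  3.29383422e-02]
 [ 8.06254356e-01  2.38573512e-02 -5.91087761e-01 -3.46042646e-01]
 [-5.90853572e-01 -1.66507691e-02 -8.06606973e-01  1.98208739e+00]
 [ 0.00000000e+00  0.00000000e+00  0.00000000e+00  1.00000000e+00]]
lid [([0.531, 0.502, 0.689, 0.693], 0.83)]
tray
[... 1159 characters left out ...]

lid [([0.288, 0.378, 0.476, 0.612], 0.76)]
tray [([0.539, 0.369, 0.785, 0.621], 0.57)]
seal [([0.295, 0.374, 0.471, 0.61], 0.43), ([0.581, 0.537, 0.602, 0.562], 0.41)]
glass [([0.385, 0.692, 0.413, 0.728], 0.57), ([0.582, 0.311, 0.603, 0.345], 0.43), ([0.802, 0.419, 0.853, 0.634], 0.17)]
ring [([0.707, 0.526, 0.755, 0.583], 0.85), ([0.304, 0.441, 0.353, 0.526], 0.56)]
foil_cup_a [([0.639, 0.411, 0.681, 0.459], 0.95), ([0.714, 0.406, 0.764, 0.461], 0.69)]
big_seal []
bottle [([0.5, 0.285, 0.544, 0.375], 0.91)]
beaker [([0.161, 0.491, 0.216, 0.549], 0.88)]
palette_knife [([0.81, 0.422, 0.856, 0.63], 0.57)]
cover [([0.302, 0.438, 0.353, 0.522], 0.82)]
knob [([0.31, 0.437, 0.358, 0.528], 0.74)]
```

View pics/scene0.png

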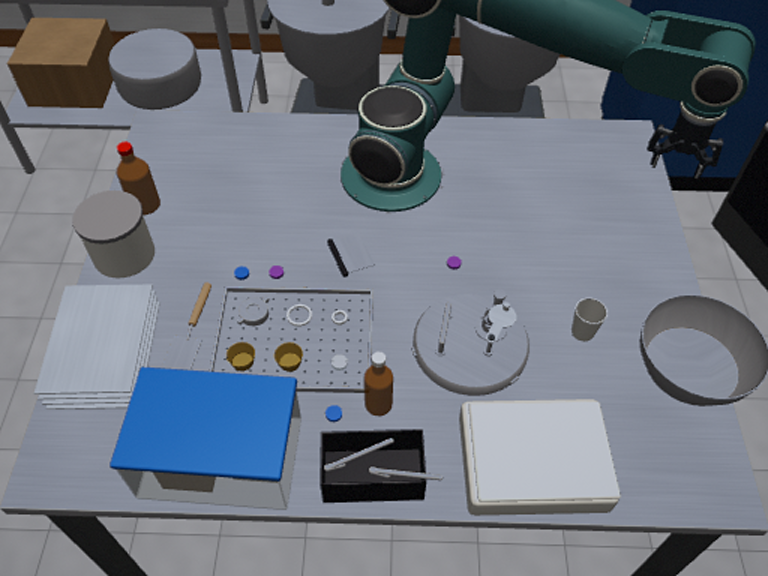

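View pics/top0.png

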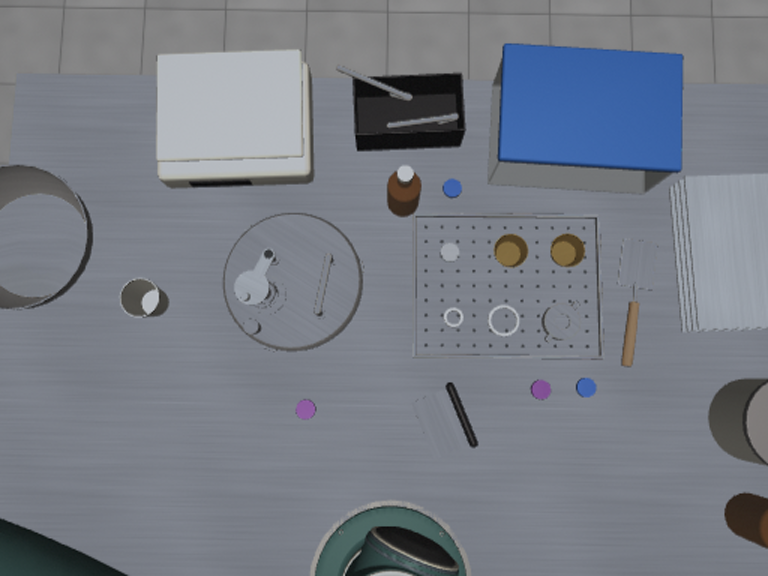

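The scene shows the tray with the ring (top picture 558,322), the big seal (504,320), the small seal (453,317), a clear disc (450,252) and foil cups (511,250) and (568,250). The lid is at (292,281), with the cover over the barrel and its pivot at (268,254). Glass candidates are the clear disc (450,252), the blue ones (452,188) and (586,387), and the purple ones (306,408) and (541,389). Only the clear one on the pan fits. For the seal, the small ring at (453,317) fits, not the larger one at (504,320). I'll confirm with enlarged crops.

```bash
cat > h.py <<'E'
from station import robot
import cv2, numpy as np
def ray(s,uv,z):
    K=s["K"];T=s["camera_from_world"];R=T[:3,:3];t=T[:3,3]
    c=-R.T@t; d=R.T@np.linalg.inv(K)@np.array([uv[0],uv[1],1.0])
    return c+d*(z-c[2])/d[2]
def proj(s,p):
    T=s["camera_from_world"];q=s["K"]@(T[:3,:3]@np.asarray(p,float)+T[:3,3]);return q[:2]/q[2]
def crop(s,name,x0,y0,x1,y1,k):
    im=s["image"][y0:y1,x0:x1,::-1]; cv2.imwrite("pics/"+name,cv2.resize(im,None,fx=k,fy=k,interpolation=cv2.INTER_CUBIC))
E
python3 - <<'E'
from h import *
s=robot.snapshot("top")
crop(s,"t_tray.png",270,135,410,245,5)
crop(s,"t_lid.png",145,135,245,240,5)
s=robot.snapshot("scene")
crop(s,"s_tray.png",140,185,255,265,6)
crop(s,"s_lid.png",270,190,360,265,7)
E
```

```text
(no output)
```

View pics/t_tray.png

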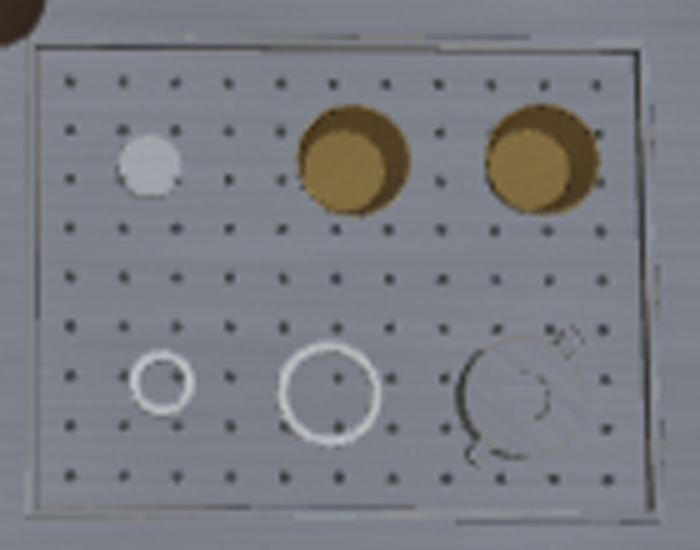

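View pics/t_lid.png

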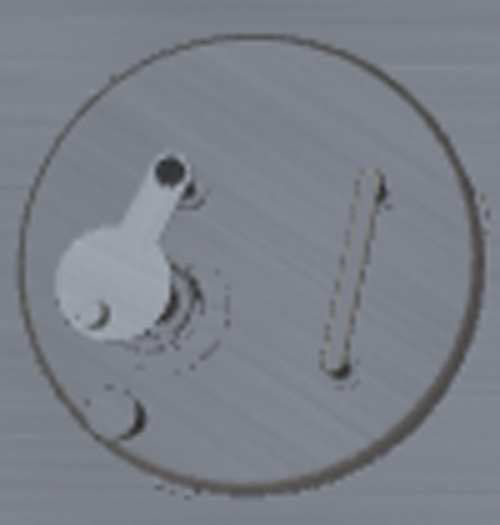

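View pics/s_tray.png

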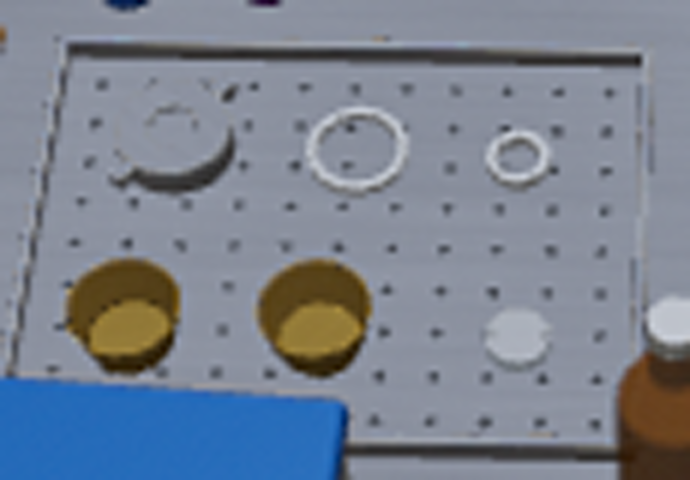

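View pics/s_lid.png

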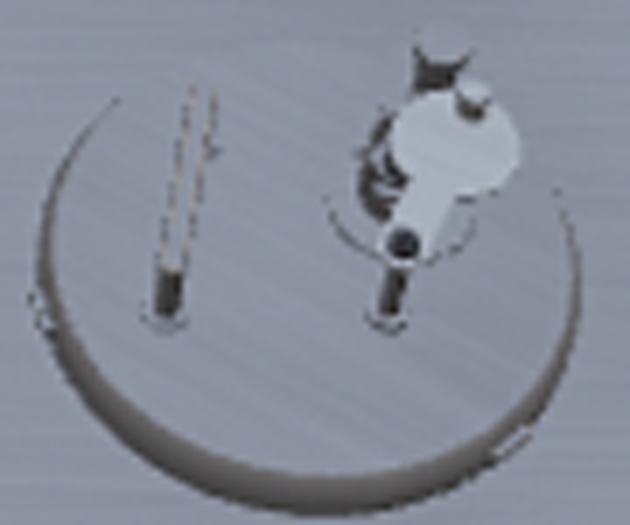

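The crops confirm it: the clear disc is at top (300,168), the small seal at (302,212), and the ring at about (374,214) with its wings diagonal. The cover is over the barrel with its knob at (164.5,198). Next I'll fit the lid pose from features in both views.

```bash
cat > fit.py <<'E'
from h import *
from scipy.optimize import least_squares
st=robot.snapshot("top"); ss=robot.snapshot("scene")
tp=lambda u,v:(st,np.array([u/5+145-.4,v/5+135-.4]))
sp=lambda u,v:(ss,np.array([u/7+270-.43,v/7+190-.43]))
hd=np.array([.93,.37]);hd/=np.linalg.norm(hd); hc=np.array([22.5,-58.5])
# features in lid frame mm
F=[]
F.append(((13.5,48.5,92),tp(170,172))); F.append(((13.5,48.5,92),sp(403,243)))
F.append(((-110,6,76),tp(113,412)));F.append(((-110,6,76),sp(441,47)))
e1=hc+hd*50; e2=hc-hd*50
F.append(((*e1,74),tp(371,170)));F.append(((*e2,74),tp(334,368)))
C=[]  # top-rim pixels on circle r=130 z=28
for u,v in [(19,262),(60,125),(120,72),(250,36),(400,95),(450,165),(40,350),(110,440)]: C.append(tp(u,v))
def tow(p,L):
    c,s=np.cos(p[2]),np.sin(p[2]); return np.array([p[0]+(c*L[0]-s*L[1])/1e3,p[1]+(s*L[0]+c*L[1])/1e3,L[2]/1e3])
def res(p):
    r=[]
    for L,(s,uv) in F: r+=list(proj(s,tow(p,L))-uv)
    for s,uv in C:
        w=ray(s,uv,.028); r.append((np.hypot(*(w[:2]-p[:2]))-.130)/.0027)
    return r
best=min((least_squares(res,[.55,.2,a],loss="soft_l1") for a in np.linspace(-3,3,9)),key=lambda o:o.cost)
if __name__=="__main__":
    print(best.x,np.degrees(best.x[2]),best.cost); print(np.round(best.fun,2))
    p=best.x
    print("mouth",tow(p,(-47.7,23.8,75)),"pivot",tow(p,(13.5,48.5,87)))
    k=ray(st,tp(97,315)[1],.105);k2=ray(ss,sp(472,97)[1],.105);pv=tow(p,(13.5,48.5,87));m=tow(p,(-47.7,23.8,75))
    for kk in (k,k2):
        print("knob",kk,np.hypot(*(kk-pv)[:2]), "angle cw", np.degrees(np.arctan2(m[1]-pv[1],m[0]-pv[0])-np.arctan2(kk[1]-pv[1],kk[0]-pv[0])))
    # disc objs
    for n,u,v,z in [("glass",150,166,.013),("seal",162,382,.011),("ringtop",521,396,.025),("big",330,393,.009)]:
        print(n,ray(st,(u/5+270-.4,v/5+135-.4),z))
    for n,u,v,z in [("glass",517,330,.013),("seal",518,157,.011),("ringwin",172,125,.025),("big",357,148,.009)]:
        print(n,ray(ss,(u/6+140-.42,v/6+185-.42),z))
    for n,(a,b),(c,d) in [("wing",(570,341),(474,452))]:
        A=ray(st,(a/5+270-.4,b/5+135-.4),.025);B=ray(st,(c/5+270-.4,d/5+135-.4),.025);print("wings",A,B,(A+B)/2,np.hypot(*(A-B)[:2]),np.degrees(np.arctan2(*(A-B)[1::-1])))
E
python3 fit.py
```

```text
[ 0.54011592  0.1870008  -0.55602145] -31.857682584357942 9.478498881353381
[ 0.23 -0.2  -0.41 -0.76 -0.11  0.2  -0.08 -1.27  0.11  1.84 -0.08 -1.31
 -0.9   0.27 -0.42 -1.49 -2.3  -2.75 -1.72 -1.75]
mouth [0.51216327 0.2323922  0.075     ] pivot [0.57718115 0.22106939 0.087     ]
knob [0.49851102 0.25453102 0.105     ] 0.0854907606655243 angle cw 13.16309929404402
knob [0.50594219 0.25723849 0.105     ] 0.07989489205117434 angle cw 17.03866003309487
glass [ 0.59928153 -0.1051711   0.013     ]
seal [ 0.47750804 -0.11247764  0.011     ]
ringtop [ 0.47148346 -0.3090069   0.025     ]
big [ 0.47294137 -0.20643608  0.009     ]
glass [ 0.59814052 -0.10492737  0.013     ]
seal [ 0.47985714 -0.11174097  0.011     ]
ringwin [ 0.47306102 -0.31118461  0.025     ]
big [ 0.47483986 -0.20558677  0.009     ]
wings [ 0.5023791  -0.33659837  0.025     ] [ 0.44023994 -0.28267194  0.025     ] [ 0.47130952 -0.30963515  0.025     ] 0.08227597071267136 -40.952530676719384
```

```bash
cat > ov.py <<'E'
from fit import *
def overlay(s,x0,y0,x1,y1,k,name,paths):
    im=cv2.resize(s["image"][y0:y1,x0:x1,::-1],None,fx=k,fy=k,interpolation=cv2.INTER_CUBIC)
    for P,col in paths:
        q=np.array([(proj(s,w)-[x0,y0]+.5)*k-.5 for w in P]); cv2.polylines(im,[np.round(q*8).astype(int)],False,col,1,cv2.LINE_AA,3)
    cv2.imwrite("pics/"+name,im)
a=np.linspace(0,2*np.pi,60)
def circ(cx,cy,r,z,a=a): return np.c_[cx+r*np.cos(a),cy+r*np.sin(a),z+0*a]
def lidpaths(p,cov=None):
    L=lambda cx,cy,r,z,aa=a:[tow(p,q) for q in circ(cx,cy,r,z,aa)]
    P=[(L(0,0,130,28),(0,0,255)),(L(-47.7,23.8,23,75),(0,255,0)),(L(-47.7,23.8,21.5,75),(0,255,0)),(L(13.5,48.5,8,92),(0,0,255)),(L(-110,6,14,76),(255,0,0))]
    n=np.array([-hd[1],hd[0]])*6
    P.append(([tow(p,(*q,74)) for q in (hc+hd*50+n,hc+hd*50-n,hc-hd*50-n,hc-hd*50+n,hc+hd*50+n)],(255,0,255)))
    if cov is not None:
        b=np.arctan2(23.8-48.5,-47.7-13.5)-cov; d=np.array([np.cos(b),np.sin(b)])
        P.append((L(*(np.array([13.5,48.5])+66*d),31,87),(0,255,255)));P.append((L(*(np.array([13.5,48.5])+85*d),7,105),(0,255,255)))
    return P
if __name__=="__main__":
    import sys
    p=best.x if len(sys.argv)<5 else np.array([float(v) for v in sys.argv[1:4]]); cov=float(sys.argv[4]) if len(sys.argv)>4 else .25
    P=lidpaths(p,cov)
    overlay(st,145,135,245,240,5,"ov_t.png",P);overlay(ss,270,190,360,265,7,"ov_s.png",P)
E
python3 ov.py
```

```text
(no output)
```

View pics/ov_t.png

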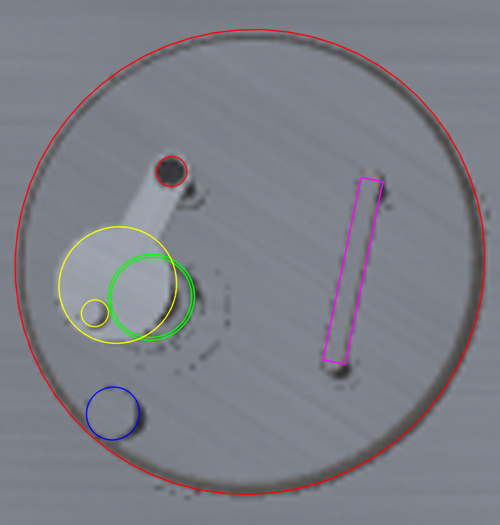

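View pics/ov_s.png

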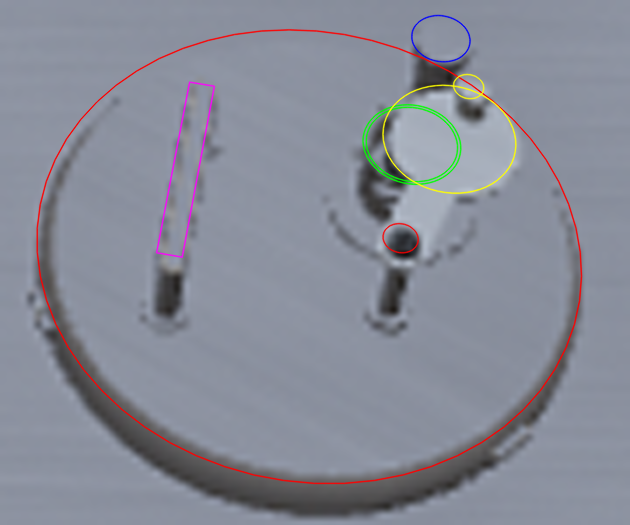

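The fitted model matches both views to about 2 mm (lid yaw about -32°, cover about 0.28 rad). Next: the jaw direction, the distances to the knob, and where the bystanders are.

```bash
cat >> h.py <<'E'
from scipy.spatial.transform import Rotation as Ro
def st8():
    o=robot.observe(); R=Ro.from_euler("xyz",o["ee_rot"],degrees=True).as_matrix()
    j=R[:,2]; 
    print("t%.2f"%o["t"],"pos",np.round(o["eef_pos"],4),"jaw deg %.2f"%(np.degrees(np.arctan2(j[1],j[0]))),"x-axis",np.round(R[:,0],3),"q",np.round(o["q"],1),"F",np.round(o["wrist_force"],2),"M",np.round(o["moment"],2),"w %.4f"%o["width"])
    return o
E
python3 - <<'E'
from h import *
st8()
s=robot.snapshot("top")
for n,b,z in [("beaker",(.161,.491,.216,.549),.085)]:
    print(n,ray(s,((b[0]+b[2])/2*512,(b[1]+b[3])/2*384),z))
print("tray corners",[np.round(ray(s,(u/5+270-.4,v/5+135-.4),.021)[:2],3) for u,v in [(33,44),(640,50),(652,515),(35,512)]])
E
```

```text
t1.60 pos [0.2205 0.638  0.2313] jaw deg 70.93 x-axis [ 0.  0. -1.] q [68.8  6.6 82.6 -0.  90.8 -2.2] F [-0.59  0.42  0.5 ] M [ 0.02  0.03 -0.02] w 0.0855
beaker [0.49260837 0.43615466 0.085     ]
tray corners [array([ 0.667, -0.038]), array([ 0.668, -0.38 ]), array([ 0.407, -0.381]), array([ 0.404, -0.042])]
```

```bash
python3 -m crank '[{"slide":[20,-27,0],"spin":0},{"slide":[45,-61,0],"spin":0},{"slide":[70,-95,0],"spin":0},{"slide":[95,-129,0],"spin":0},{"slide":[120,-163,0],"spin":0},{"slide":[145,-197,0],"spin":0},{"slide":[170,-231,0],"spin":0},{"slide":[195,-265,-10],"spin":0},{"slide":[220,-299,-25],"spin":0},{"slide":[245,-333,-40],"spin":0},{"slide":[265,-360,-60],"spin":-0.05},{"slide":[277,-376,-80],"spin":-0.08},{"slide":[280,-381,-90],"spin":-0.1},{"slide":[280,-381,-95],"spin":-0.12},{"slide":[280,-381,-95],"spin":-0.12}]' 0.45 40
python3 - <<'E'
from h import *
st8()
s=robot.snapshot("top"); crop(s,"t1.png",145,125,245,240,5)
s=robot.snapshot("scene"); crop(s,"s1.png",270,160,370,265,6)
E
```

```text
t: 2.9
eef_pos: [0.5001, 0.257, 0.1355]
ee_rot: [128.9, 89.9, -167.2]
wrist_force: [-0.1, 0.7, 0.0]
width: 0.0384
t2.90 pos [0.5001 0.257  0.1355] jaw deg 63.95 x-axis [-0.001 -0.    -1.   ] q [ 24.6  -5.  103.3   0.   81.8 -39.4] F [-0.08  0.66  0.05] M [-0.04 -0.03  0.03] w 0.0384
```

View pics/t1.png

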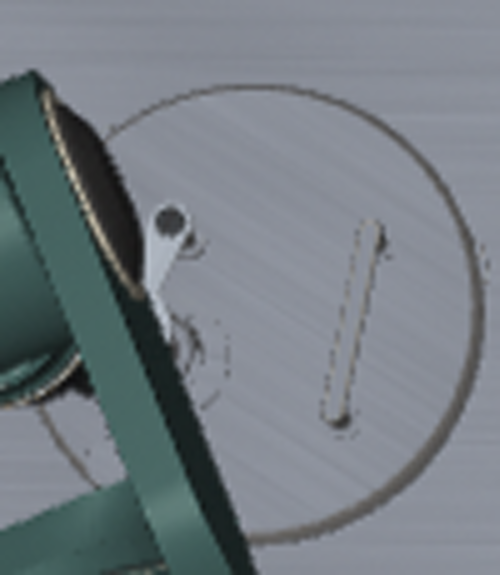

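View pics/s1.png

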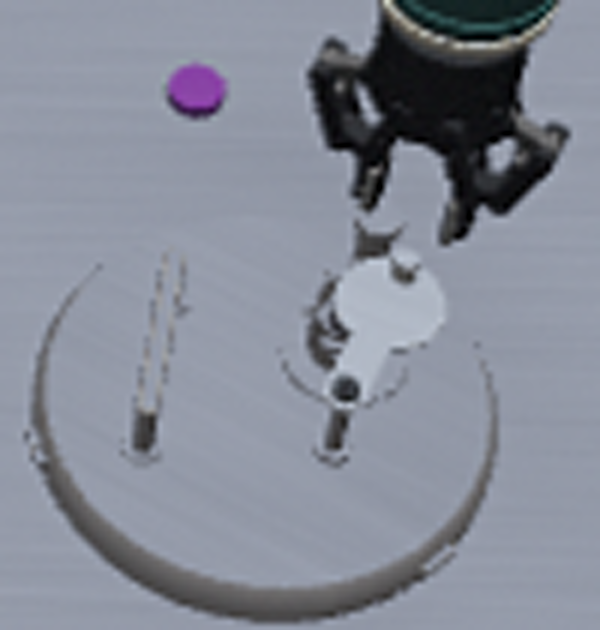

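The scene view shows the fingers straddling the knob at crop (403,268), with the arm blocking the top view. I'll descend now and close on the knob.

```bash
python3 -m crank '[{"slide":[1,0,-15],"spin":0},{"slide":[1,0,-30],"spin":0},{"slide":[1,0,-40],"spin":0},{"slide":[1,0,-43],"spin":0},{"slide":[1,0,-43],"spin":0}]' ; python3 -m crank '[{"slide":[0,0,0],"spin":0},{"slide":[0,0,0],"spin":0},{"slide":[0,0,0],"spin":0},{"slide":[0,0,0],"spin":0},{"slide":[0,0,0],"spin":0},{"slide":[0,0,0],"spin":0}]' 0.0 30
python3 - <<'E'
from h import *
st8()
s=robot.snapshot("scene"); crop(s,"s2.png",270,160,370,265,6)
E
```

```text
t: 3.42
eef_pos: [0.5009, 0.2586, 0.0943]
ee_rot: [-17.6, 90.0, 46.6]
wrist_force: [0.2, -0.3, -1.0]
width: 0.0384
t: 3.92
eef_pos: [0.5012, 0.259, 0.0954]
ee_rot: [-17.4, 89.9, 46.8]
wrist_force: [-3.2, 2.1, 6.0]
width: 0.0123
t3.92 pos [0.5012 0.259  0.0954] jaw deg 64.22 x-axis [ 0.001  0.002 -1.   ] q [ 24.7  -3.2 105.5   0.   77.6 -39.5] F [-3.16  2.12  6.03] M [0.39 0.49 0.02] w 0.0123
```

View pics/s2.png

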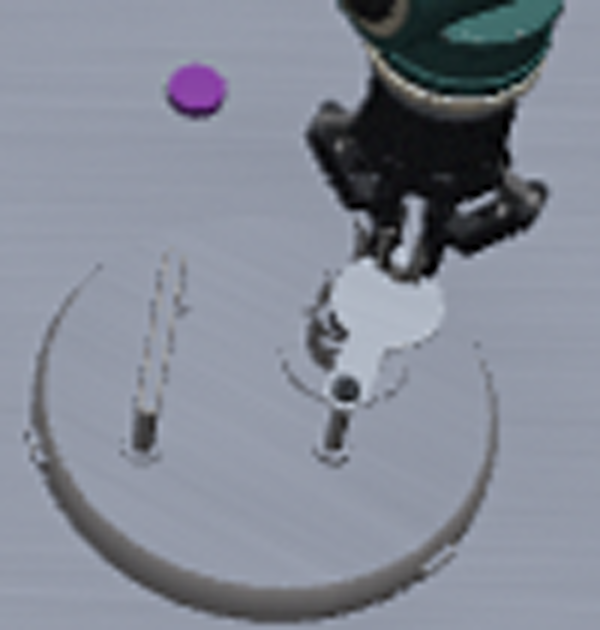

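Run:
```python
import numpy as np
v=np.array([-76.0,37.9])
for i in range(1,17):
    a=-0.118*i; c,s=np.cos(a),np.sin(a); print(np.round(np.array([c*v[0]-s*v[1],s*v[0]+c*v[1]])-v,1),round(a,3))
```

```text
[5.  8.7] -0.118
[11.  16.7] -0.236
[17.9 24. ] -0.354
[25.5 30.4] -0.472
[33.9 35.9] -0.59
[42.9 40.3] -0.708
[52.4 43.7] -0.826
[62.1 45.9] -0.944
[72.1 46.9] -1.062
[82.1 46.8] -1.18
[92.  45.5] -1.298
[101.7  43. ] -1.416
[111.1  39.4] -1.534
[119.9  34.8] -1.652
[128.2  29.1] -1.77
[135.7  22.5] -1.888
```

```bash
python3 -m crank '[{"slide":[5,8.7,0],"spin":-0.118},{"slide":[11,16.7,0],"spin":-0.236},{"slide":[17.9,24,0],"spin":-0.354},{"slide":[25.5,30.4,0],"spin":-0.472},{"slide":[33.9,35.9,0],"spin":-0.59},{"slide":[42.9,40.3,0],"spin":-0.708},{"slide":[52.4,43.7,0],"spin":-0.826},{"slide":[62.1,45.9,0],"spin":-0.944},{"slide":[72.1,46.9,0],"spin":-1.062},{"slide":[82.1,46.8,0],"spin":-1.18},{"slide":[92,45.5,0],"spin":-1.298},{"slide":[101.7,43,0],"spin":-1.416},{"slide":[111.1,39.4,0],"spin":-1.534},{"slide":[119.9,34.8,0],"spin":-1.652},{"slide":[128.2,29.1,0],"spin":-1.77},{"slide":[133.5,24.6,0],"spin":-1.85},{"slide":[133.5,24.6,0],"spin":-1.85}]'
python3 - <<'E'
from h import *
st8()
s=robot.snapshot("scene"); crop(s,"s3.png",270,160,370,265,6)
E
```

```text
t: 5.38
eef_pos: [0.6362, 0.284, 0.0958]
ee_rot: [44.5, 89.8, 2.3]
wrist_force: [5.8, 8.5, 3.1]
width: 0.0118
t5.38 pos [0.6362 0.284  0.0958] jaw deg -42.13 x-axis [ 0.004  0.    -1.   ] q [22.  12.9 88.3 -0.1 78.6 64.1] F [5.79 8.5  3.07] M [ 1.43 -0.88 -0.2 ] w 0.0118
```

View pics/s3.png

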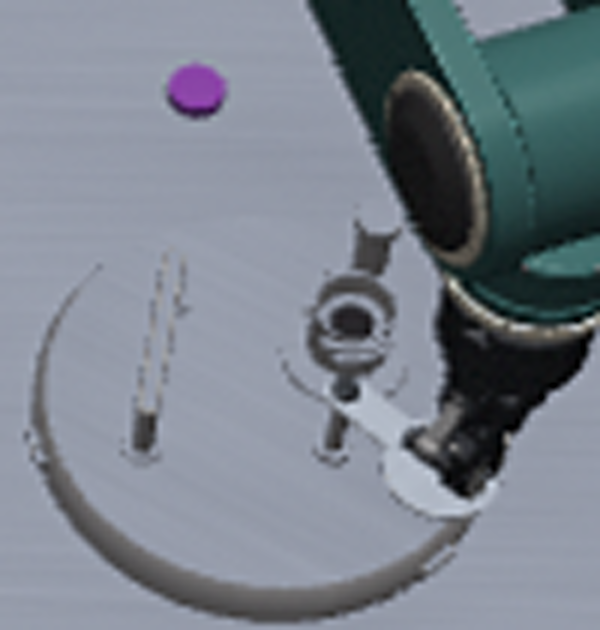

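The cover is at about 2.15 rad and the barrel is now open at crop (350,315). I'll nudge the cover onto its stop, release it and lift.

```bash
python3 -m crank '[{"slide":[1,-2,0],"spin":-0.03},{"slide":[2,-3,0],"spin":-0.05},{"slide":[2,-3,0],"spin":-0.05}]'; python3 -m crank '[{"slide":[0,0,0],"spin":0},{"slide":[0,0,0],"spin":0},{"slide":[0,0,0],"spin":0},{"slide":[0,0,0],"spin":0},{"slide":[0,0,20],"spin":0},{"slide":[0,0,50],"spin":0},{"slide":[-10,-20,75],"spin":0},{"slide":[-20,-55,90],"spin":0},{"slide":[-33,-90,94],"spin":0},{"slide":[-46,-125,94],"spin":0},{"slide":[-60,-163,94],"spin":0},{"slide":[-74,-201,94],"spin":0},{"slide":[-88,-239,94],"spin":0},{"slide":[-102,-277,94],"spin":0},{"slide":[-116,-315,94],"spin":0},{"slide":[-130,-348,85],"spin":0},{"slide":[-146,-378,60],"spin":0},{"slide":[-157,-395,30],"spin":0},{"slide":[-158,-396,10],"spin":0},{"slide":[-158,-396,4],"spin":0}]' 0.6 30
python3 - <<'E'
from ov import *
st8()
for p in [best.x]:
    P=lidpaths(p,2.2)
    overlay(st,145,135,245,240,6,"ov_t2.png",P);overlay(ss,270,190,360,265,7,"ov_s2.png",P)
crop(ss,"s4.png",140,150,255,265,5)
E
```

```text
t: 5.68
eef_pos: [0.6382, 0.2819, 0.0959]
ee_rot: [67.8, 89.7, 22.9]
wrist_force: [4.7, 6.7, -3.3]
width: 0.0122
t: 7.35
eef_pos: [0.4783, -0.1149, 0.0969]
ee_rot: [119.5, 89.8, 74.5]
wrist_force: [-0.1, -0.0, 0.3]
width: 0.0508
t7.45 pos [ 0.48   -0.114   0.0995] jaw deg -44.87 x-axis [ 0.003  0.002 -1.   ] q [-16.4 -12.8 113.7   0.2  79.   28.4] F [-0.96 -0.33  0.51] M [-0.04  0.01  0.04] w 0.0516
```

View pics/ov_t2.png

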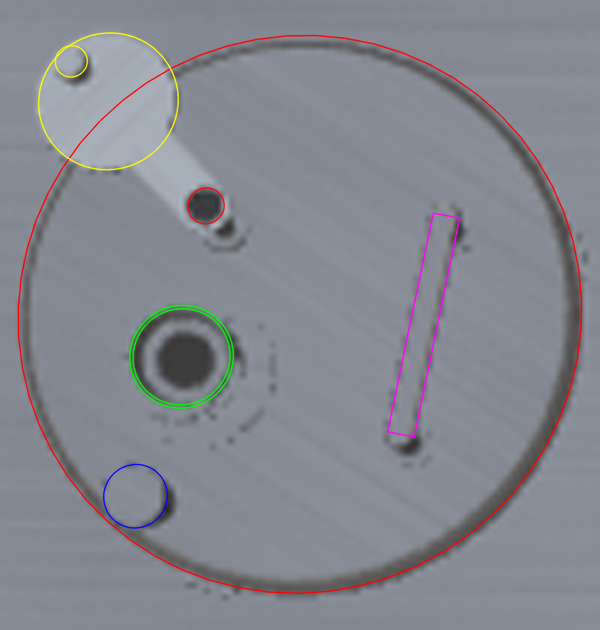

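View pics/ov_s2.png

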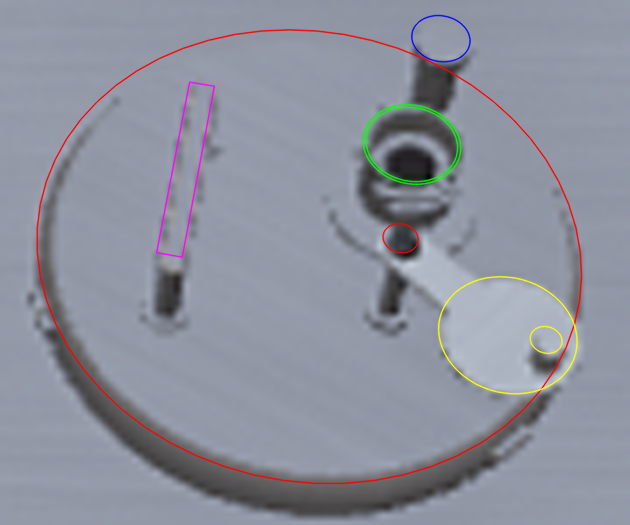

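View pics/s4.png

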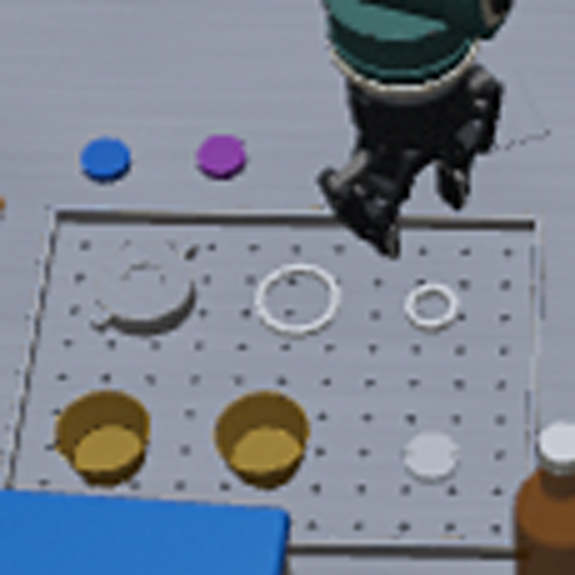

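The cover is fully aside: the yellow 2.2 rad overlay matches it in both views. The barrel (green) fits at (0.512, 0.232). The gripper hangs over the small seal, so I'll descend and grip its upper half.

```bash
python3 -m crank '[{"slide":[-2,2,-20],"spin":0},{"slide":[-2,2,-45],"spin":0},{"slide":[-2,2,-70],"spin":0},{"slide":[-2,2,-85],"spin":0},{"slide":[-2,2,-93],"spin":0},{"slide":[-2,2,-94],"spin":0},{"slide":[-2,2,-94],"spin":0}]'; python3 -m crank '[{"slide":[0,0,0],"spin":0},{"slide":[0,0,0],"spin":0},{"slide":[0,0,0],"spin":0},{"slide":[0,0,0],"spin":0},{"slide":[0,0,0],"spin":0}]' 0.0 25
python3 - <<'E'
from h import *
st8()
s=robot.snapshot("scene");crop(s,"s5.png",140,150,255,265,5)
E
```

```text
t: 8.03
eef_pos: [0.4789, -0.1118, 0.0067]
ee_rot: [71.4, 89.8, 26.6]
wrist_force: [0.2, -0.2, -0.3]
width: 0.0509
t: 8.45
eef_pos: [0.48, -0.1119, 0.0087]
ee_rot: [57.7, 89.6, 12.9]
wrist_force: [-1.0, 2.0, 7.7]
width: 0.0329
t8.45 pos [ 0.48   -0.1119  0.0087] jaw deg -44.82 x-axis [ 0.007  0.001 -1.   ] q [-16.2  -7.7 118.3   0.2  69.   28.6] F [-1.05  1.98  7.73] M [ 0.4   0.13 -0.02] w 0.0329
```

View pics/s5.png

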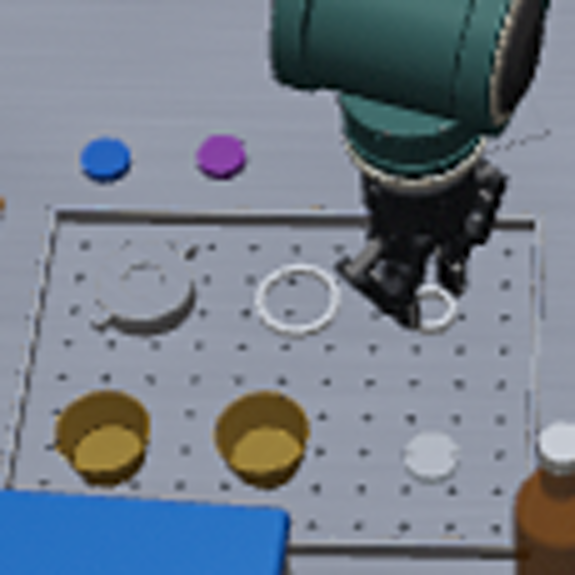

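```bash
python3 -m crank '[{"slide":[0,0,10],"spin":0},{"slide":[0,0,35],"spin":0},{"slide":[0,0,70],"spin":0},{"slide":[0,0,100],"spin":0},{"slide":[0,0,110],"spin":0},{"slide":[0,0,110],"spin":0}]' - 40
python3 - <<'E'
from h import *
st8()
s=robot.snapshot("scene");crop(s,"s6.png",195,150,255,210,10)
s=robot.snapshot("top");crop(s,"t6.png",270,135,410,245,5)
E
```

```text
t: 9.0
eef_pos: [0.4815, -0.1123, 0.1233]
ee_rot: [43.5, 89.3, -1.3]
wrist_force: [-0.1, 0.4, -0.0]
width: 0.0311
t9.00 pos [ 0.4815 -0.1123  0.1233] jaw deg -44.82 x-axis [ 0.013 -0.    -1.   ] q [-16.2 -14.1 112.4   0.2  81.   28.6] F [-0.1   0.41 -0.01] M [-0.    0.02  0.01] w 0.0311
```

View pics/s6.png

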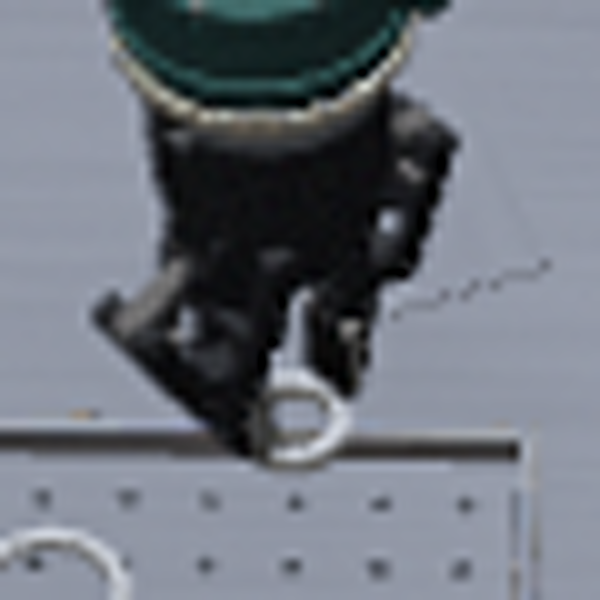

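View pics/t6.png

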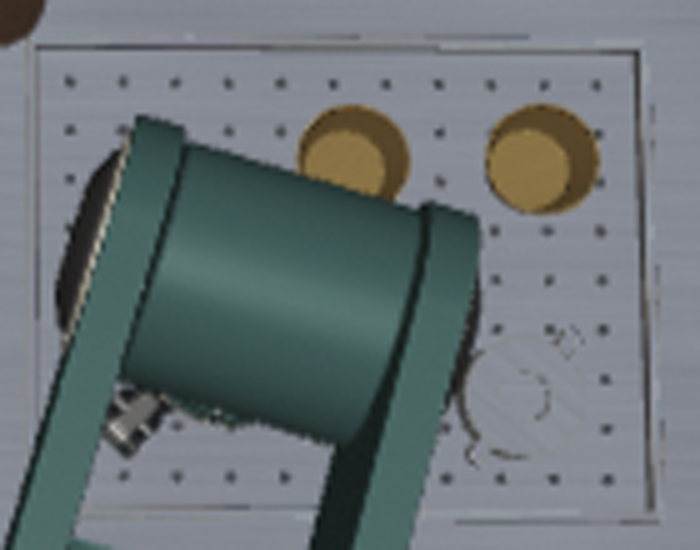

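Run:
```python
from h import *
s=robot.snapshot("scene");o=st8()
for z in (.120,.124,.128): print(ray(s,(303/10+195-.45,417/10+150-.45),z))
print([proj(s,o["eef_pos"])], "crop", (proj(s,o["eef_pos"])-[195,150]+.5)*10)
crop(s,"s7.png",205,165,245,205,18)
```

```text
t9.15 pos [ 0.4797 -0.1118  0.1181] jaw deg -44.83 x-axis [ 0.006  0.002 -1.   ] q [-16.2 -13.9 112.7   0.2  80.8  28.6] F [-0.59 -0.02 -0.98] M [-0.    0.04  0.01] w 0.0316
[ 0.47822382 -0.11058996  0.12      ]
[ 0.48127783 -0.11021663  0.124     ]
[ 0.48433184 -0.1098433   0.128     ]
[array([224.47808169, 191.93313979])] crop [299.78081693 424.33139791]
```

View pics/s7.png

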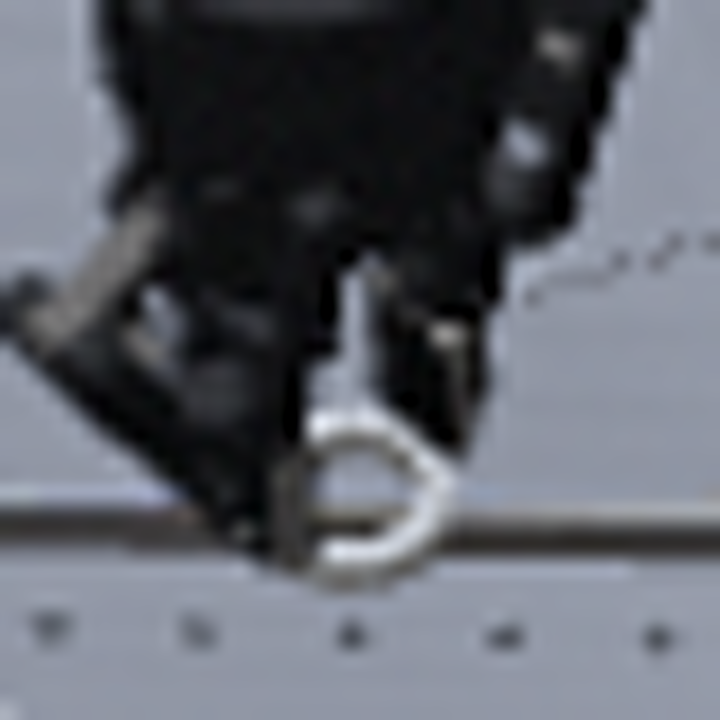

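The seal is held centred on the TCP: crop (350,490) against the projected TCP, within 2 mm. Carrying it to the barrel.

```bash
python3 -m crank '[{"slide":[1,12,4],"spin":0},{"slide":[4,37,5],"spin":0},{"slide":[7,68,5],"spin":0},{"slide":[10,100,5],"spin":0},{"slide":[13,134,5],"spin":0},{"slide":[16,168,5],"spin":0},{"slide":[19,202,5],"spin":0},{"slide":[22,236,5],"spin":0},{"slide":[25,270,5],"spin":0},{"slide":[28,300,5],"spin":0},{"slide":[31,325,0],"spin":0},{"slide":[32,340,-10],"spin":0},{"slide":[32,344,-20],"spin":0},{"slide":[32,344,-26],"spin":0},{"slide":[32,344,-26],"spin":0},{"slide":[32,344,-26],"spin":0}]'
python3 - <<'E'
from ov import *
o=st8()
crop(ss,"s8.png",285,150,345,215,10)
P=lidpaths(best.x,2.2); e=o["eef_pos"]; P=[P[1]]+[(circ(e[0],e[1],.018,e[2]-.0057),(0,0,255)),(circ(e[0],e[1],.018,e[2]+.0023),(255,255,0))]
overlay(ss,285,150,345,215,10,"s8o.png",P)
E
```

```text
t: 10.48
eef_pos: [0.5114, 0.2311, 0.0915]
ee_rot: [55.9, 89.7, 11.0]
wrist_force: [0.7, -0.3, 0.4]
width: 0.0313
t10.58 pos [0.5119 0.2313 0.0926] jaw deg -44.89 x-axis [ 0.006  0.002 -1.   ] q [ 21.7  -3.6 106.1  -0.   77.1  66.6] F [0.03 0.89 0.55] M [-0.04 -0.01  0.02] w 0.0316
```

View pics/s8.png

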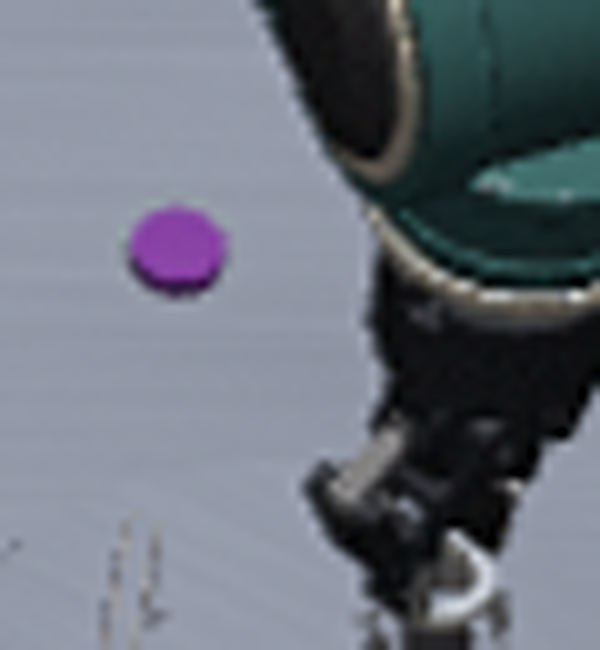

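View pics/s8o.png

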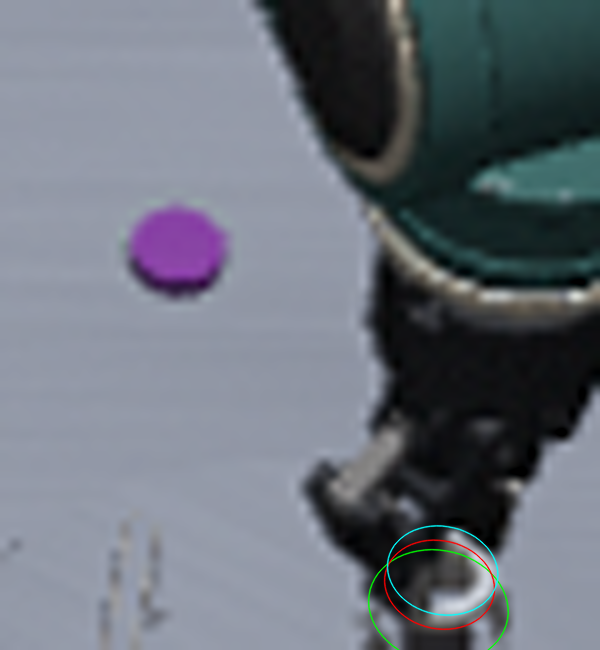

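The held seal lines up with its predicted outline and sits over the barrel mouth. Lowering it slowly.

```bash
python3 -m crank '[{"slide":[0.4,1,-5],"spin":0},{"slide":[0.4,1,-9],"spin":0},{"slide":[0.4,1,-12],"spin":0},{"slide":[0.4,1,-14],"spin":0},{"slide":[0.4,1,-15],"spin":0},{"slide":[0.4,1,-15],"spin":0},{"slide":[0.4,1,-15],"spin":0}]'
python3 - <<'E'
from h import *
o=st8()
s=robot.snapshot("scene");crop(s,"s9.png",300,175,345,220,14)
E
```

```text
t: 11.17
eef_pos: [0.5123, 0.2323, 0.0776]
ee_rot: [59.6, 89.6, 14.7]
wrist_force: [0.8, 0.8, 0.2]
width: 0.0315
t11.17 pos [0.5123 0.2323 0.0776] jaw deg -44.89 x-axis [ 0.006  0.002 -1.   ] q [ 21.8  -2.7 106.8  -0.   75.6  66.7] F [0.84 0.77 0.22] M [-0.06  0.01  0.02] w 0.0315
```

View pics/s9.png

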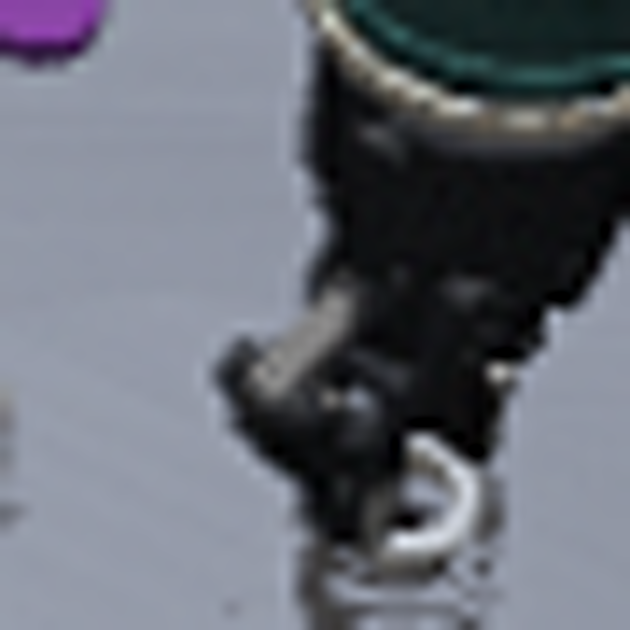

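```bash
python3 -m crank '[{"slide":[0,0,-1],"spin":0},{"slide":[0,0,-2],"spin":0},{"slide":[0,0,-2],"spin":0},{"slide":[0,0,-2],"spin":0}]'; python3 -m crank '[{"slide":[0,0,0],"spin":0},{"slide":[0,0,0],"spin":0},{"slide":[0,0,0],"spin":0},{"slide":[0,0,0],"spin":0},{"slide":[0,0,5],"spin":0},{"slide":[0,0,20],"spin":0},{"slide":[0,0,45],"spin":0},{"slide":[0,0,70],"spin":0},{"slide":[10,-20,80],"spin":0},{"slide":[20,-50,80],"spin":0},{"slide":[30,-85,80],"spin":0},{"slide":[40,-120,80],"spin":0},{"slide":[50,-155,80],"spin":0},{"slide":[60,-190,80],"spin":0},{"slide":[67,-225,80],"spin":0},{"slide":[74,-260,80],"spin":0},{"slide":[80,-295,75],"spin":0},{"slide":[85,-320,55],"spin":0},{"slide":[87,-336,30],"spin":0},{"slide":[87,-337,15],"spin":0}]' 0.6 25
python3 - <<'E'
from ov import *
o=st8()
P=lidpaths(best.x,2.2)
sx,sy=tow(best.x,(-47.7,23.8,0))[:2]
P=[(circ(sx,sy,.018,.067),(0,0,255)),(circ(sx,sy,.013,.067),(0,0,255)),P[1]]
crop(st,"t10.png",160,175,200,215,14);crop(ss,"s10.png",310,195,350,235,14)
overlay(st,160,175,200,215,14,"t10o.png",P)
crop(ss,"s10b.png",140,150,255,265,5)
E
```

```text
t: 11.55
eef_pos: [0.5123, 0.2323, 0.0756]
ee_rot: [59.8, 89.6, 14.9]
wrist_force: [-0.2, -0.4, -0.4]
width: 0.0316
t: 13.22
eef_pos: [0.599, -0.1075, 0.0888]
ee_rot: [60.1, 89.7, 15.1]
wrist_force: [0.3, 0.1, -0.9]
width: 0.0512
t13.32 pos [ 0.5981 -0.1053  0.0881] jaw deg -44.97 x-axis [ 0.002  0.003 -1.   ] q [-12.5   2.5 100.5   0.2  76.9  32.5] F [0.29 0.44 0.67] M [ 0.   -0.    0.03] w 0.0512
```

View pics/t10.png

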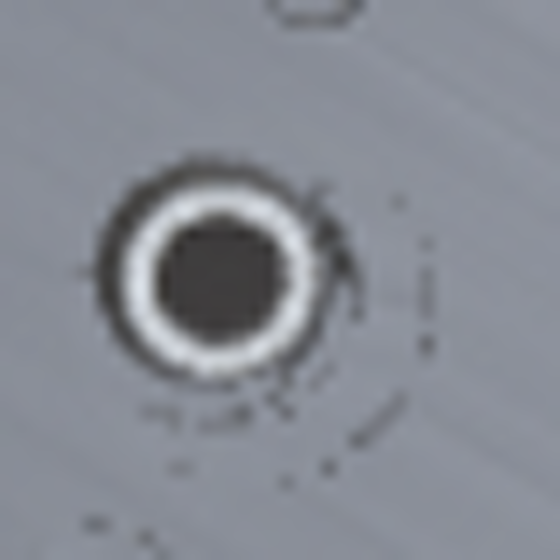

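View pics/t10o.png

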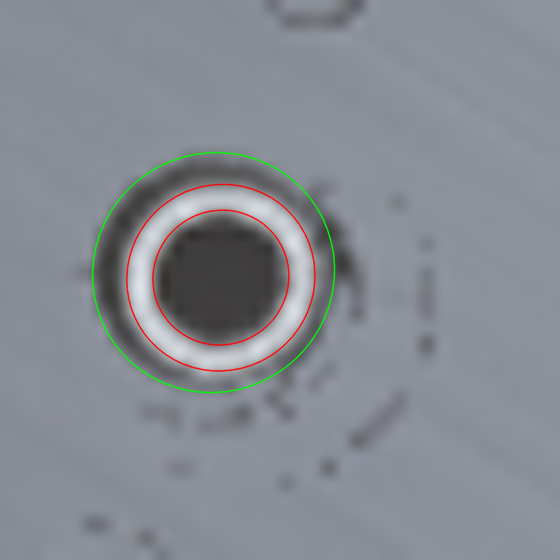

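View pics/s10.png

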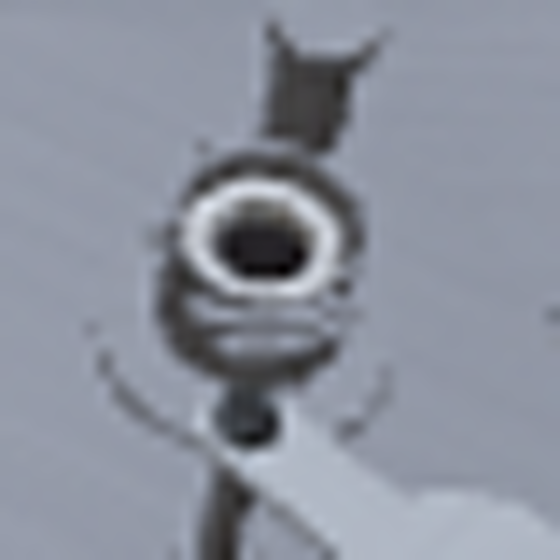

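View pics/s10b.png

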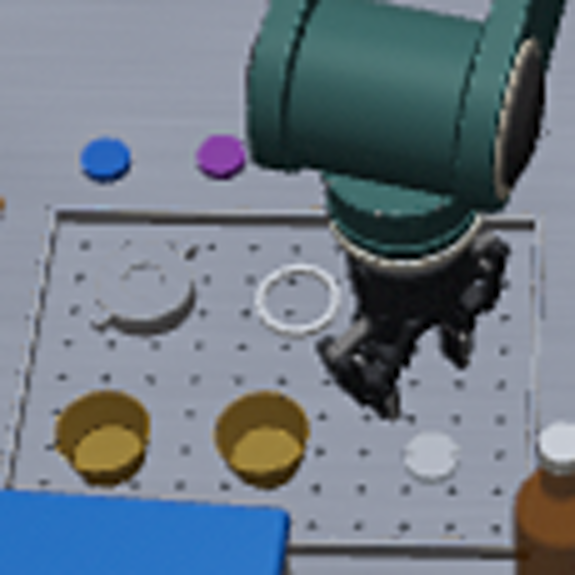

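Run:
```python
from ov import *
sx,sy=tow(best.x,(-47.7,23.8,0))[:2]
P=[(circ(sx,sy,.018,.067),(0,0,255)),(circ(sx,sy,.013,.067),(0,0,255)),(circ(sx,sy,.023,.075),(0,255,0)),(circ(sx,sy,.018,.075),(255,255,0))]
overlay(ss,310,195,350,235,14,"s10o.png",P)
```

```text
(no output)
```

View pics/s10o.png

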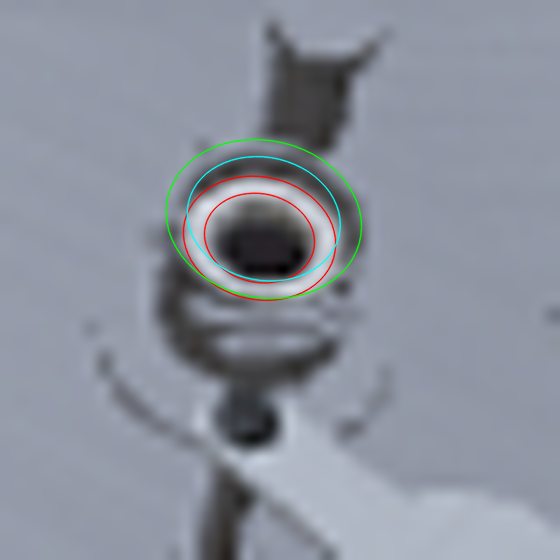

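The seal is seated flat: both views match the on-ledge model (red), not the mouth level. Now the clear glass at top (300,168).

```bash
python3 -m crank '[{"slide":[1,0,-20],"spin":0},{"slide":[1,0,-45],"spin":0},{"slide":[1,0,-65],"spin":0},{"slide":[1,0,-77],"spin":0},{"slide":[1,0,-80],"spin":0},{"slide":[1,0,-80],"spin":0},{"slide":[1,0,-80],"spin":0}]'; python3 -m crank '[{"slide":[0,0,0],"spin":0},{"slide":[0,0,0],"spin":0},{"slide":[0,0,0],"spin":0},{"slide":[0,0,0],"spin":0},{"slide":[0,0,0],"spin":0}]' 0.0 40
python3 - <<'E'
from h import *
st8()
E
python3 -m crank '[{"slide":[0,0,10],"spin":0},{"slide":[0,0,35],"spin":0},{"slide":[0,0,70],"spin":0},{"slide":[0,0,95],"spin":0},{"slide":[0,0,105],"spin":0},{"slide":[0,0,105],"spin":0},{"slide":[0,0,105],"spin":0}]'
python3 - <<'E'
from ov import *
o=st8();e=o["eef_pos"]
crop(ss,"s11.png",195,170,255,230,10)
crop(st,"t11.png",270,135,410,245,5)
print((proj(ss,e)-[195,170]+.5)*10)
E
```

```text
t: 14.0
eef_pos: [0.6013, -0.1044, 0.0132]
ee_rot: [54.3, 89.5, 9.5]
wrist_force: [-0.3, -0.5, 0.1]
width: 0.0512
t: 14.42
eef_pos: [0.6014, -0.1044, 0.0135]
ee_rot: [53.3, 89.5, 8.5]
wrist_force: [0.6, -0.9, 0.9]
width: 0.0004
t14.42 pos [ 0.6014 -0.1044  0.0135] jaw deg -44.87 x-axis [ 0.009  0.001 -1.   ] q [-12.3   6.7 103.5   0.2  69.3  32.5] F [ 0.58 -0.86  0.87] M [-0.03  0.08 -0.  ] w 0.0004
t: 15.0
eef_pos: [0.6014, -0.1045, 0.1185]
ee_rot: [52.6, 89.5, 7.7]
wrist_force: [0.4, -0.3, -0.7]
width: -0.0001
t15.10 pos [ 0.6008 -0.1043  0.1169] jaw deg -44.87 x-axis [ 0.007  0.002 -1.   ] q [-12.3   1.4  98.8   0.2  79.4  32.5] F [-0.44 -0.01 -0.07] M [-0.01  0.01  0.03] w 0.0000
[299.44507106 533.40711622]
```

View pics/s11.png

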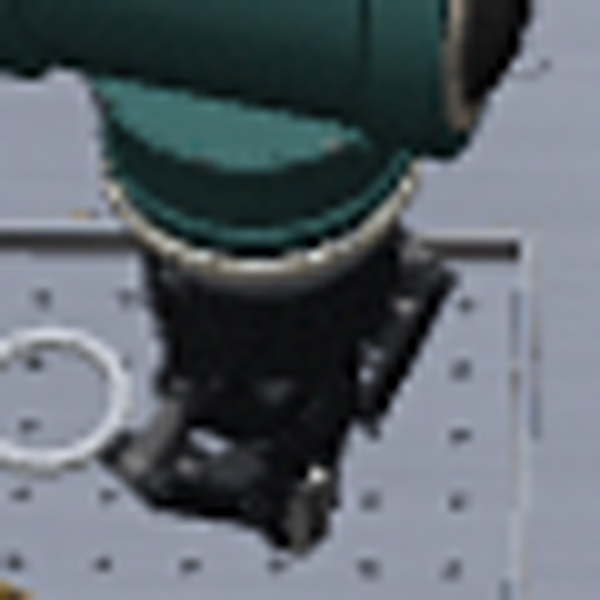

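That missed: the TCP stopped at z = 0.0132, just above the glass, because the arm was still settling when the call began. I'll step back and check the glass has not moved.

```bash
python3 -m crank '[{"slide":[0,0,0],"spin":0},{"slide":[-30,10,0],"spin":0},{"slide":[-60,20,0],"spin":0},{"slide":[-60,20,0],"spin":0},{"slide":[-60,20,0],"spin":0}]' 0.6 25
python3 - <<'E'
from ov import *
o=st8()
P=[(circ(.599,-.105,.018,.013),(0,0,255))]
overlay(ss,200,205,250,255,12,"s12.png",P)
overlay(st,270,135,330,195,10,"t12.png",P)
E
```

```text
t: 15.52
eef_pos: [0.5397, -0.0839, 0.1161]
ee_rot: [63.5, 89.6, 18.6]
wrist_force: [-0.1, 0.6, 0.6]
width: 0.0512
t15.62 pos [ 0.541  -0.0844  0.1165] jaw deg -44.87 x-axis [ 0.006  0.002 -1.   ] q [-11.6  -6.4 106.5   0.2  79.6  33.2] F [-0.01 -0.15  0.26] M [-0.01 -0.02  0.01] w 0.0510
```

View pics/s12.png

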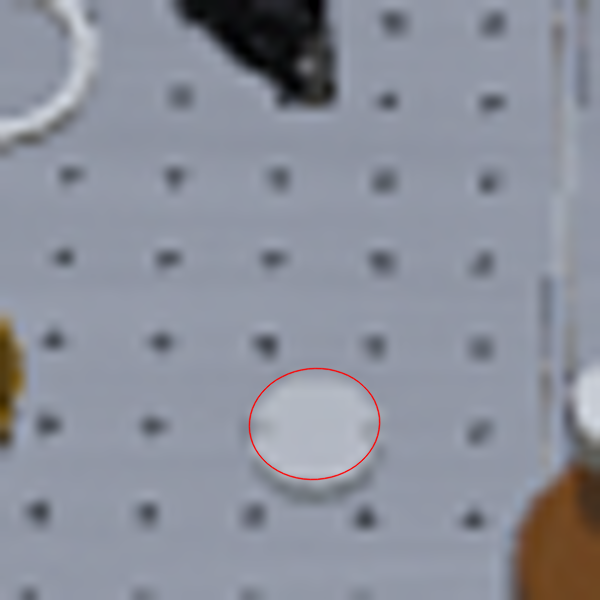

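View pics/t12.png

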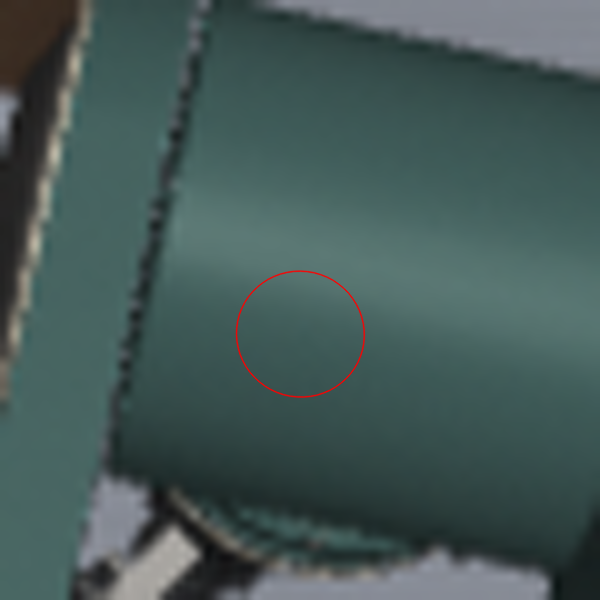

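The glass is still exactly on its outline (scene crop 314,424). I'll descend again in two stages.

```bash
python3 -m crank '[{"slide":[28,-10,-5],"spin":0},{"slide":[50,-17,-25],"spin":0},{"slide":[58,-20.6,-50],"spin":0},{"slide":[58,-20.6,-75],"spin":0},{"slide":[58,-20.6,-85],"spin":0},{"slide":[58,-20.6,-85],"spin":0},{"slide":[58,-20.6,-85],"spin":0},{"slide":[58,-20.6,-85],"spin":0}]'; python3 -c "
from h import *
st8()"
```

```text
t: 16.28
eef_pos: [0.5998, -0.1051, 0.0331]
ee_rot: [54.8, 89.5, 9.9]
wrist_force: [0.3, -1.4, 0.3]
width: 0.0513
t16.28 pos [ 0.5998 -0.1051  0.0331] jaw deg -44.87 x-axis [ 0.008  0.001 -1.   ] q [-12.4   5.4 103.    0.2  71.2  32.4] F [ 0.26 -1.37  0.34] M [-0.05  0.01  0.02] w 0.0513
```

```bash
python3 -m crank '[{"slide":[-0.8,0,-12],"spin":0},{"slide":[-0.8,0,-22],"spin":0},{"slide":[-0.8,0,-26],"spin":0},{"slide":[-0.8,0,-26],"spin":0},{"slide":[-0.8,0,-26],"spin":0}]'; python3 -m crank '[{"slide":[0,0,0],"spin":0},{"slide":[0,0,0],"spin":0},{"slide":[0,0,0],"spin":0},{"slide":[0,0,0],"spin":0},{"slide":[0,0,0],"spin":0}]' 0.0 40
python3 -c "
from h import *
st8()"
```

```text
t: 16.7
eef_pos: [0.5988, -0.1051, 0.0069]
ee_rot: [56.5, 89.5, 11.7]
wrist_force: [1.0, -0.3, 0.7]
width: 0.0514
t: 17.12
eef_pos: [0.5991, -0.1051, 0.0075]
ee_rot: [54.3, 89.5, 9.4]
wrist_force: [-1.4, 0.9, 5.7]
width: 0.0332
t17.12 pos [ 0.5991 -0.1051  0.0075] jaw deg -44.87 x-axis [ 0.009  0.001 -1.   ] q [-12.4   6.8 104.    0.2  68.7  32.4] F [-1.37  0.95  5.69] M [ 0.06  0.22 -0.02] w 0.0332
```

```bash
python3 -m crank '[{"slide":[0,0,10],"spin":0},{"slide":[0,0,35],"spin":0},{"slide":[0,0,70],"spin":0},{"slide":[-3,12,98],"spin":0},{"slide":[-9,35,110],"spin":0},{"slide":[-17,67,115],"spin":0},{"slide":[-25,100,115],"spin":0},{"slide":[-34,133,115],"spin":0},{"slide":[-43,166,115],"spin":0},{"slide":[-52,199,115],"spin":0},{"slide":[-60,232,115],"spin":0},{"slide":[-69,265,115],"spin":0},{"slide":[-77,297,115],"spin":0},{"slide":[-83,322,110],"spin":0},{"slide":[-87,334,100],"spin":0},{"slide":[-87,337.4,92],"spin":0},{"slide":[-87,337.4,90],"spin":0},{"slide":[-87,337.4,90],"spin":0},{"slide":[-87,337.4,90],"spin":0}]'
python3 - <<'E'
from ov import *
o=st8();e=o["eef_pos"]
sx,sy=tow(best.x,(-47.7,23.8,0))[:2]
crop(ss,"s13.png",300,170,345,215,14)
overlay(ss,300,170,345,215,14,"s13o.png",[(circ(e[0],e[1],.018,e[2]-.0045),(0,0,255)),(circ(e[0],e[1],.018,e[2]+.0055),(255,255,0)),(circ(sx,sy,.0215,.075),(0,255,0))])
E
```

```text
t: 18.7
eef_pos: [0.5125, 0.2312, 0.0975]
ee_rot: [52.2, 89.5, 7.2]
wrist_force: [0.0, 0.4, 0.6]
width: 0.0331
t18.80 pos [0.5126 0.2313 0.0979] jaw deg -44.94 x-axis [ 0.009  0.001 -1.   ] q [ 2.170e+01 -3.800e+00  1.058e+02 -1.000e-01  7.750e+01  6.670e+01] F [0.66 0.14 0.62] M [ 0.01 -0.01 -0.  ] w 0.0330
```

View pics/s13.png

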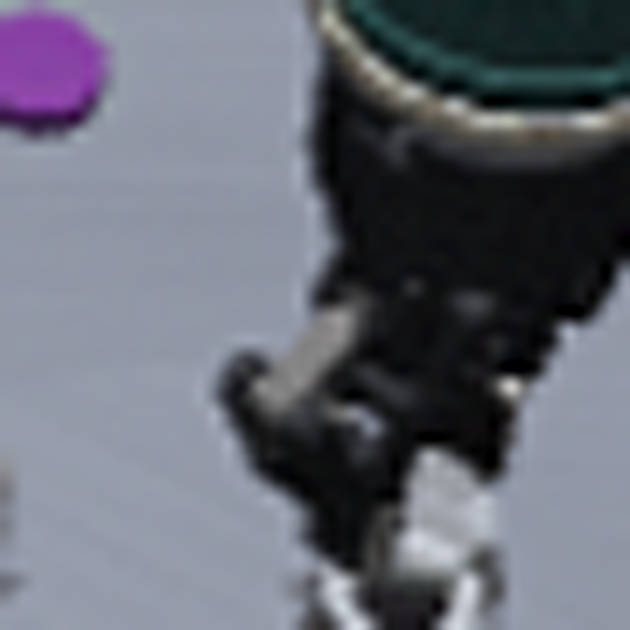

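View pics/s13o.png

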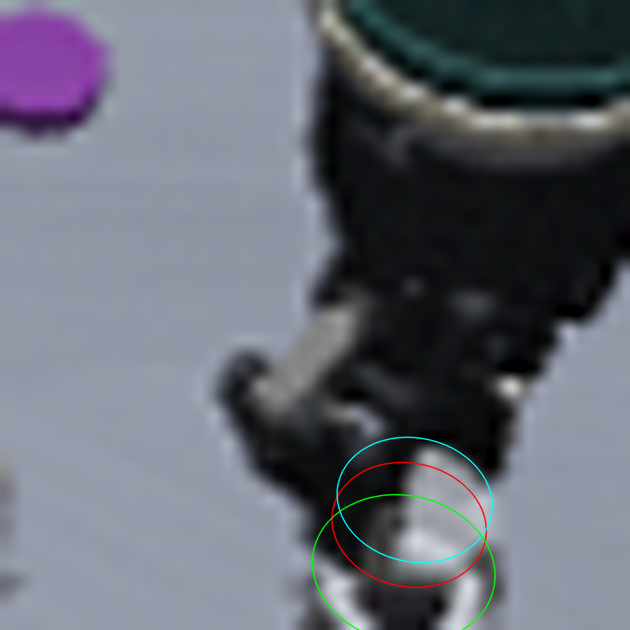

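The glass is held where predicted, over the mouth. Lowering it in and releasing.

```bash
python3 -m crank '[{"slide":[-0.4,0.8,-8],"spin":0},{"slide":[-0.4,0.8,-14],"spin":0},{"slide":[-0.4,0.8,-18],"spin":0},{"slide":[-0.4,0.8,-20],"spin":0},{"slide":[-0.4,0.8,-22],"spin":0},{"slide":[-0.4,0.8,-22],"spin":0},{"slide":[-0.4,0.8,-22],"spin":0}]'; python3 -c "
from h import *
st8()"
```

```text
t: 19.38
eef_pos: [0.5122, 0.2322, 0.0759]
ee_rot: [54.1, 89.5, 9.2]
wrist_force: [-0.2, -0.9, 0.2]
width: 0.033
t19.38 pos [0.5122 0.2322 0.0759] jaw deg -44.94 x-axis [ 0.009  0.001 -1.   ] q [ 2.18e+01 -2.80e+00  1.07e+02 -1.00e-01  7.53e+01  6.68e+01] F [-0.25 -0.88  0.25] M [0.04 0.04 0.01] w 0.0330
```

```bash
python3 -m crank '[{"slide":[0,0,0],"spin":0},{"slide":[0,0,0],"spin":0},{"slide":[0,0,0],"spin":0},{"slide":[0,0,0],"spin":0},{"slide":[0,0,5],"spin":0},{"slide":[0,0,20],"spin":0},{"slide":[0,0,45],"spin":0},{"slide":[0,-10,70],"spin":0.1},{"slide":[-2,-35,80],"spin":0.2},{"slide":[-4,-68,80],"spin":0.3},{"slide":[-7,-102,80],"spin":0.4},{"slide":[-10,-136,80],"spin":0.5},{"slide":[-13,-170,80],"spin":0.6},{"slide":[-16,-204,80],"spin":0.7},{"slide":[-18,-230,80],"spin":0.8},{"slide":[-18,-235,80],"spin":0.85},{"slide":[-18,-235,80],"spin":0.85}]' 0.6 25
python3 - <<'E'
from ov import *
o=st8()
sx,sy=tow(best.x,(-47.7,23.8,0))[:2]
P=[(circ(sx,sy,.018,.077),(0,0,255)),(circ(sx,sy,.0215,.075),(0,255,0))]
crop(st,"t14.png",160,175,200,215,10);crop(ss,"s14.png",310,195,350,235,14)
overlay(st,160,175,200,215,14,"t14o.png",P);overlay(ss,310,195,350,235,14,"s14o.png",P)
crop(st,"t14r.png",350,190,400,240,14);crop(ss,"s14r.png",150,190,190,230,16)
E
```

```text
t: 20.8
eef_pos: [0.4942, -0.0044, 0.1565]
ee_rot: [49.8, 89.5, 53.5]
wrist_force: [0.2, 0.5, -0.0]
width: 0.0513
t20.90 pos [ 0.4943 -0.0027  0.1563] jaw deg 3.61 x-axis [ 0.005  0.008 -1.   ] q [ -3.5 -14.9 110.    0.5  84.7  -7.2] F [ 0.24 -0.08 -0.17] M [0.02 0.01 0.03] w 0.0513
```

View pics/t14o.png

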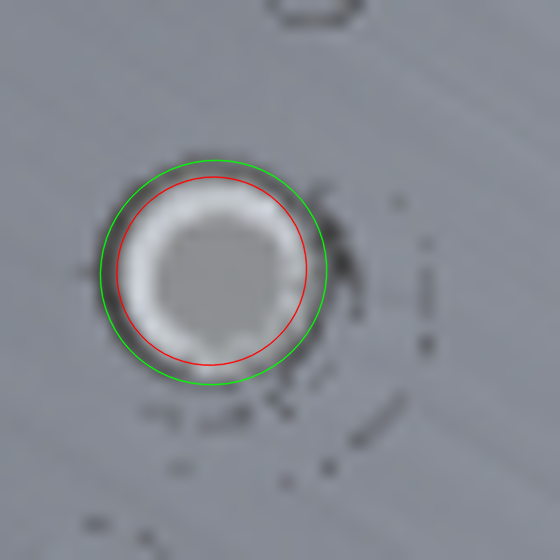

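View pics/s14o.png

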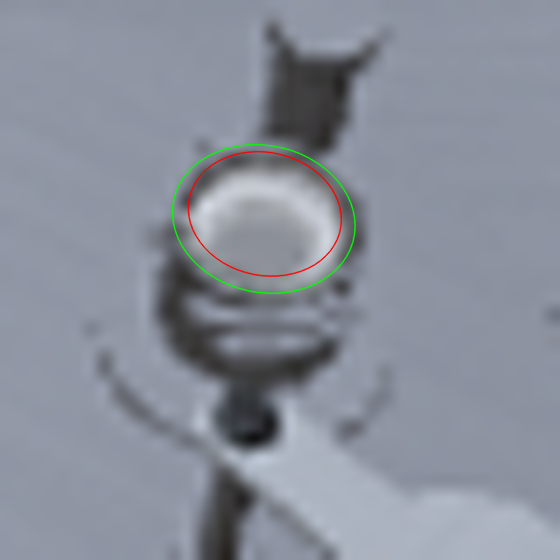

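View pics/t14r.png

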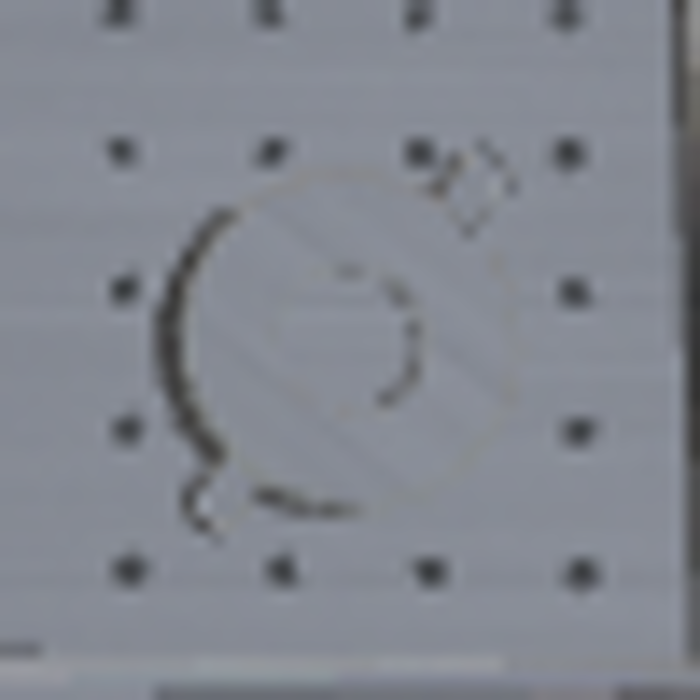

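View pics/s14r.png

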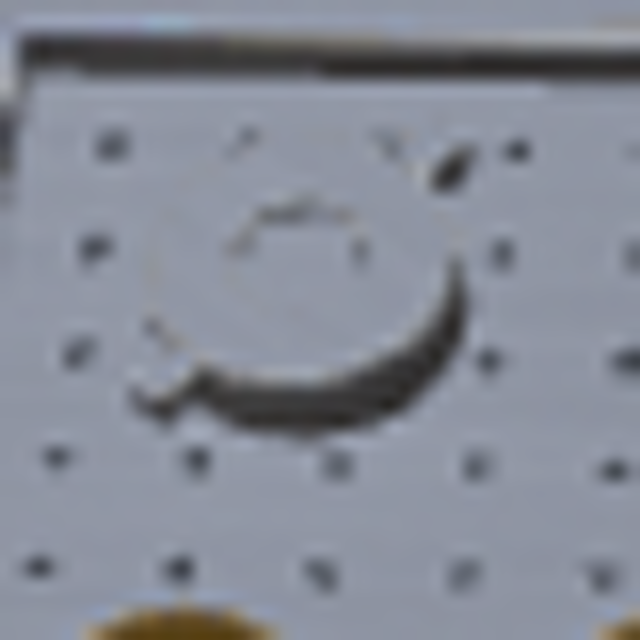

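```bash
cat > rg.py <<'E'
from ov import *
def ringpaths(cx,cy,ang,z0):
    a0=np.radians(ang);c,s=np.cos(a0),np.sin(a0)
    W=lambda x,y,z:np.array([cx+c*x-s*y,cy+s*x+c*y,z])
    P=[(circ(cx,cy,.0335,z0+.022),(0,0,255)),(circ(cx,cy,.014,z0+.022),(0,0,255)),(circ(cx,cy,.0335,z0),(255,0,0))]
    for k in(1,-1): P.append(([W(k*x,y,z0+.022) for x,y in((.033,-.005),(.0465,-.005),(.0465,.005),(.033,.005))],(0,255,255)))
    return P
E
python3 - <<'E'
from rg import *
print(ray(st,(373.7,213.97),.025))
P=ringpaths(.4715,-.3092,-41,.003)
overlay(st,350,190,400,240,14,"t15.png",P);overlay(ss,150,190,190,230,16,"s15.png",P)
E
```

```text
[ 0.47100957 -0.30872358  0.025     ]
```

View pics/t15.png

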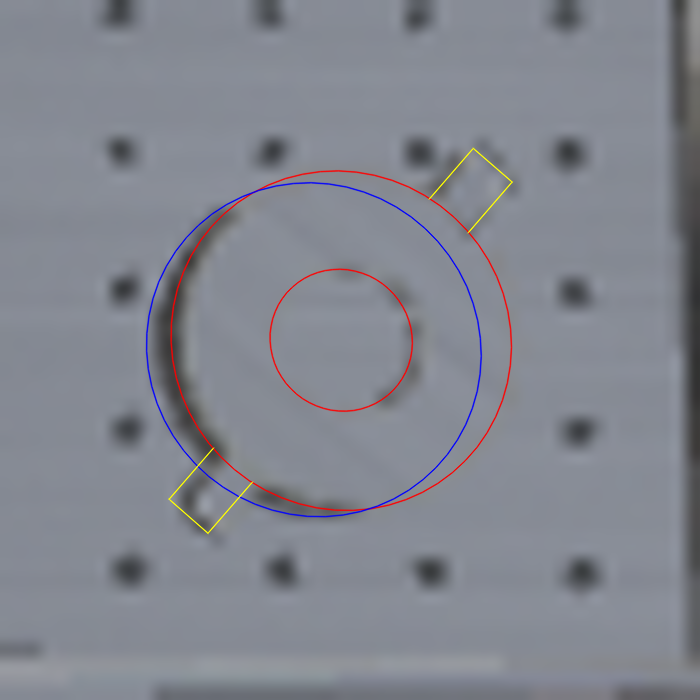

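View pics/s15.png

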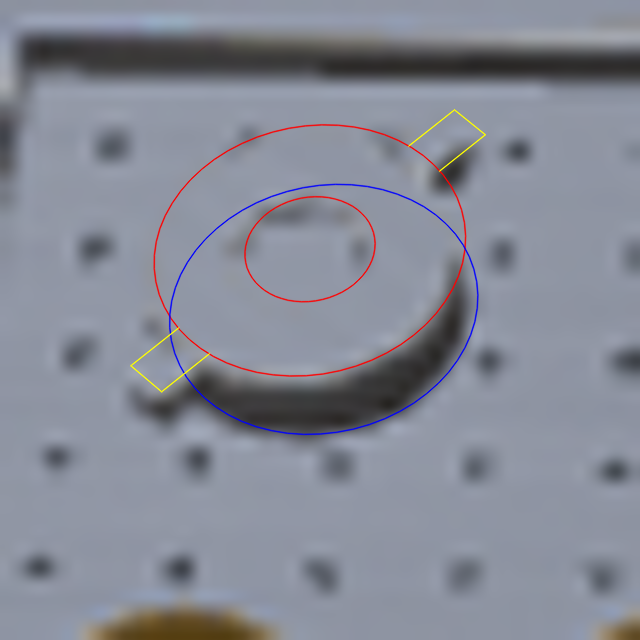

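The glass lies in the barrel on the seal, and nothing looks tilted in either view. The ring model fits at (0.471, -0.310) with its wings at -41°. I'll approach with the jaws at 24° and open to 79 mm.

```bash
python3 -m crank '[{"slide":[-1,-14,0],"spin":0.03},{"slide":[-3,-42,0],"spin":0.06},{"slide":[-6,-75,0],"spin":0.1},{"slide":[-9,-110,0],"spin":0.15},{"slide":[-12,-145,0],"spin":0.2},{"slide":[-15,-180,0],"spin":0.25},{"slide":[-18,-215,0],"spin":0.3},{"slide":[-20,-250,-10],"spin":0.33},{"slide":[-22,-280,-25],"spin":0.356},{"slide":[-23.3,-300,-45],"spin":0.356},{"slide":[-23.3,-307.1,-65],"spin":0.356},{"slide":[-23.3,-307.1,-85],"spin":0.356},{"slide":[-23.3,-307.1,-100],"spin":0.356},{"slide":[-23.3,-307.1,-104],"spin":0.356},{"slide":[-23.3,-307.1,-104],"spin":0.356},{"slide":[-23.3,-307.1,-104],"spin":0.356}]' 0.93 60
python3 - <<'E'
from ov import *
st8()
crop(ss,"s16.png",140,150,210,230,9)
E
```

```text
t: 22.33
eef_pos: [0.4716, -0.3088, 0.0529]
ee_rot: [50.9, 89.5, 75.1]
wrist_force: [0.4, 0.3, 0.5]
width: 0.0792
t22.43 pos [ 0.4718 -0.3092  0.0535] jaw deg 24.12 x-axis [ 0.003  0.008 -1.   ] q [-36.1  -1.  107.5   0.5  73.6 -60.3] F [ 0.23 -0.38  0.08] M [-0.02 -0.02 -0.02] w 0.0795
```

View pics/s16.png

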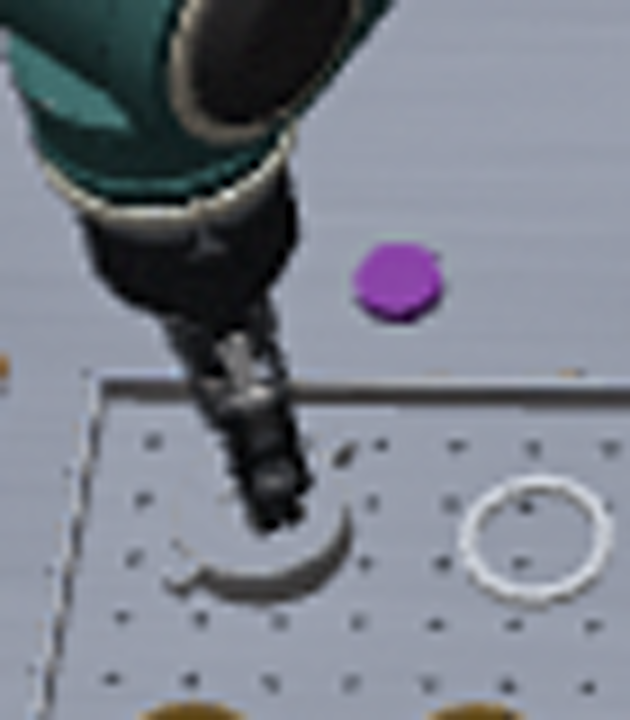

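```bash
python3 -m crank '[{"slide":[-0.8,-0.6,-10],"spin":0},{"slide":[-0.8,-0.6,-22],"spin":0},{"slide":[-0.8,-0.6,-32],"spin":0},{"slide":[-0.8,-0.6,-40],"spin":0},{"slide":[-0.8,-0.6,-45],"spin":0},{"slide":[-0.8,-0.6,-47],"spin":0},{"slide":[-0.8,-0.6,-47],"spin":0}]'; python3 -m crank '[{"slide":[0,0,0],"spin":0},{"slide":[0,0,0],"spin":0},{"slide":[0,0,0],"spin":0},{"slide":[0,0,0],"spin":0},{"slide":[0,0,0],"spin":0}]' 0.0 60
python3 - <<'E'
from ov import *
st8()
crop(ss,"s17.png",140,150,210,230,9)
E
```

```text
t: 23.02
eef_pos: [0.4707, -0.3096, 0.0057]
ee_rot: [50.2, 89.5, 74.4]
wrist_force: [-0.1, -0.5, 0.3]
width: 0.0795
t: 23.43
eef_pos: [0.4711, -0.31, 0.0067]
ee_rot: [41.2, 89.5, 65.3]
wrist_force: [-0.6, 0.5, 6.3]
width: 0.0652
t23.53 pos [ 0.4711 -0.3099  0.0067] jaw deg 24.12 x-axis [ 0.004  0.008 -1.   ] q [-36.2   1.9 109.4   0.5  68.9 -60.5] F [-0.07  1.15  6.36] M [ 0.05  0.28 -0.07] w 0.0653
```

View pics/s17.png

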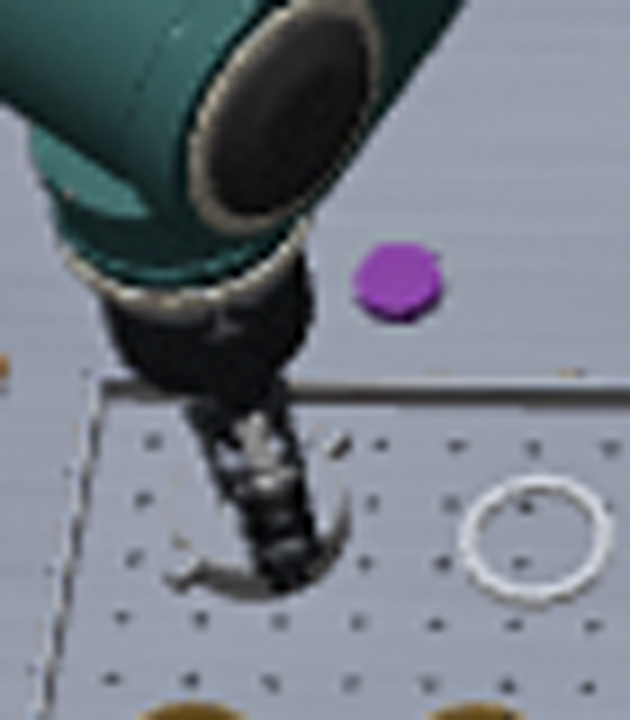

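The ring is gripped (65 mm). Lifting it, turning it +99° so the wings lie along lid y, and carrying it to above the mouth.

```bash
python3 -m crank '[{"slide":[0,0,8],"spin":0},{"slide":[0,0,30],"spin":0},{"slide":[0,0,60],"spin":0},{"slide":[0,0,92],"spin":0},{"slide":[0,4,118],"spin":0.03},{"slide":[2,22,135],"spin":0.1},{"slide":[4,50,140],"spin":0.2},{"slide":[6,82,140],"spin":0.31},{"slide":[8,115,140],"spin":0.42},{"slide":[11,148,140],"spin":0.53},{"slide":[14,181,140],"spin":0.64},{"slide":[16,214,140],"spin":0.75},{"slide":[19,247,140],"spin":0.86},{"slide":[21,280,140],"spin":0.97},{"slide":[24,313,140],"spin":1.08},{"slide":[26,346,140],"spin":1.19},{"slide":[29,379,140],"spin":1.3},{"slide":[31,405,140],"spin":1.4},{"slide":[32,420,140],"spin":1.45},{"slide":[32,420,140],"spin":1.45}]' - 80
python3 -c "
from h import *
st8()"
```

```text
t: 25.2
eef_pos: [0.5029, 0.1126, 0.147]
ee_rot: [38.4, 89.5, 145.9]
wrist_force: [0.5, -0.3, -1.8]
width: 0.0642
t25.20 pos [0.5029 0.1126 0.147 ] jaw deg 107.55 x-axis [-0.007  0.005 -1.   ] q [  9.6 -11.3 107.9   0.4  83.8 -98. ] F [ 0.54 -0.28 -1.81] M [ 0.   -0.03 -0.01] w 0.0642
```

```bash
python3 -m crank '[{"slide":[2,20,0],"spin":0.05},{"slide":[4,48,0],"spin":0.12},{"slide":[6,78,0],"spin":0.19},{"slide":[8,102,-5],"spin":0.24},{"slide":[9,115,-15],"spin":0.271},{"slide":[9.1,119.5,-28],"spin":0.271},{"slide":[9.1,119.5,-38],"spin":0.271},{"slide":[9.1,119.5,-42],"spin":0.271},{"slide":[9.1,119.5,-42],"spin":0.271},{"slide":[9.1,119.5,-42],"spin":0.271}]'
python3 - <<'E'
from rg import *
o=st8();e=o["eef_pos"]
sx,sy=tow(best.x,(-47.7,23.8,0))[:2]; print("bar",sx,sy)
P=ringpaths(e[0],e[1],np.degrees(best.x[2])+90,e[2]-.0037)+[(circ(sx,sy,.023,.075),(0,255,0))]
crop(ss,"s18.png",290,165,360,225,10);overlay(ss,290,165,360,225,10,"s18o.png",P)
crop(st,"t18.png",145,155,225,235,8)
E
```

```text
t: 26.03
eef_pos: [0.512, 0.2311, 0.1049]
ee_rot: [40.6, 89.5, 163.6]
wrist_force: [1.1, -0.2, -2.6]
width: 0.0644
t26.13 pos [0.5123 0.2315 0.1057] jaw deg 123.01 x-axis [-0.008  0.003 -1.   ] q [  21.5   -3.6  104.9    0.3   79.1 -101.5] F [ 0.45  0.35 -1.36] M [ 0.04 -0.    0.  ] w 0.0644
bar 0.5121632730875796 0.23239219888956666
```

View pics/s18.png

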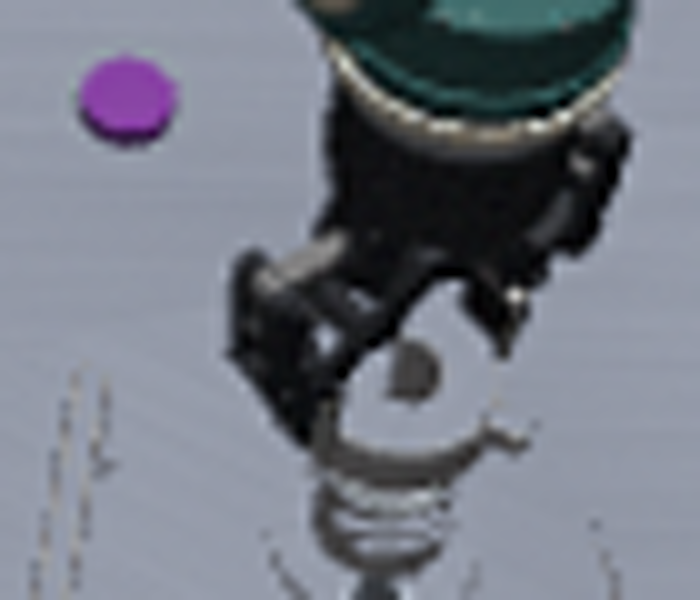

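View pics/s18o.png

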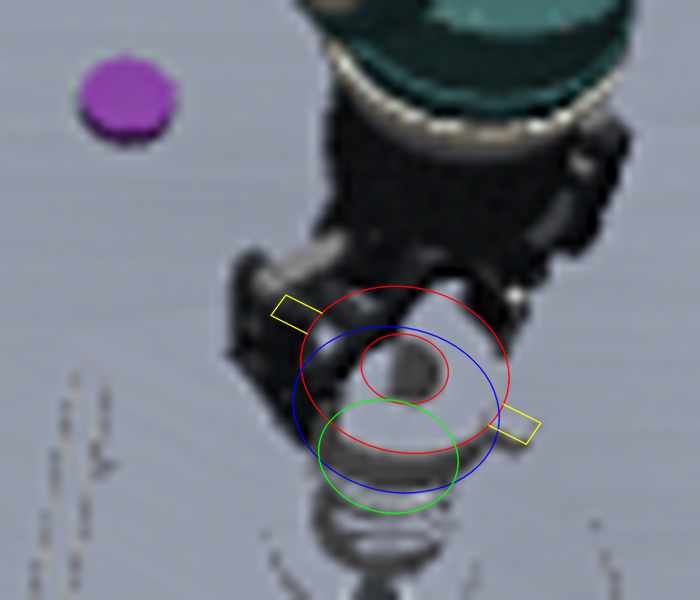

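View pics/t18.png

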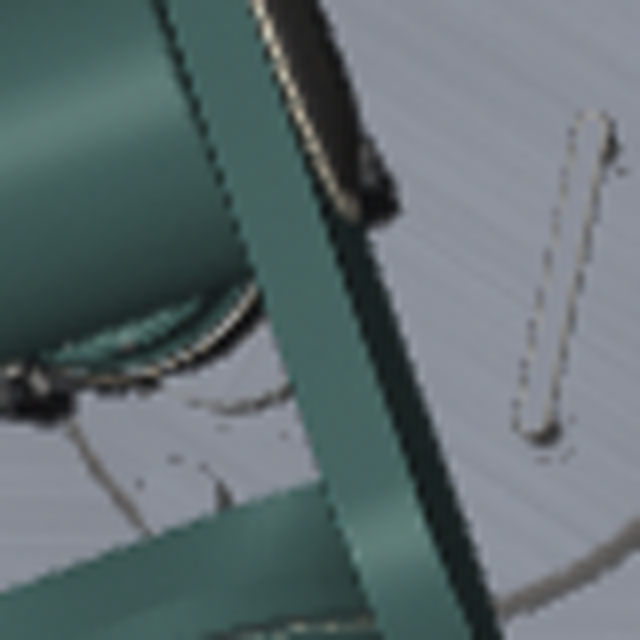

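The held ring matches its model: window at crop (412,370), right wing at (512,432). The wings lie along lid y. Lowering with force checks.

```bash
python3 -m crank '[{"slide":[-0.1,0.9,-8],"spin":0},{"slide":[-0.1,0.9,-15],"spin":0},{"slide":[-0.1,0.9,-20],"spin":0},{"slide":[-0.1,0.9,-23],"spin":0},{"slide":[-0.1,0.9,-26],"spin":0},{"slide":[-0.1,0.9,-28],"spin":0},{"slide":[-0.1,0.9,-30],"spin":0},{"slide":[-0.1,0.9,-30],"spin":0}]' 
python3 -c "
from h import *
st8()"
```

```text
t: 26.8
eef_pos: [0.5125, 0.2326, 0.0761]
ee_rot: [31.5, 89.6, 154.5]
wrist_force: [-1.8, -1.2, 3.9]
width: 0.0642
t26.80 pos [0.5125 0.2326 0.0761] jaw deg 123.01 x-axis [-0.007  0.003 -1.   ] q [  21.6   -2.2  106.4    0.3   76.1 -101.5] F [-1.79 -1.19  3.86] M [-0.08  0.25  0.03] w 0.0642
```

```bash
python3 -m crank '[{"slide":[-0.3,-0.2,-1],"spin":0},{"slide":[-0.3,-0.2,-2],"spin":0},{"slide":[-0.3,-0.2,-2.5],"spin":0},{"slide":[-0.3,-0.2,-2.5],"spin":0}]'
python3 - <<'E'
from rg import *
o=st8();e=o["eef_pos"]
crop(ss,"s19.png",300,175,360,235,12)
E
```

```text
t: 27.13
eef_pos: [0.5127, 0.2326, 0.0752]
ee_rot: [19.1, 89.6, 142.2]
wrist_force: [-5.8, -2.9, 13.7]
width: 0.0645
t27.23 pos [0.5127 0.2326 0.0752] jaw deg 123.01 x-axis [-0.005  0.004 -1.   ] q [  21.6   -2.2  106.5    0.3   75.9 -101.5] F [-5.02 -2.93 13.11] M [-0.2   0.68  0.06] w 0.0645
```

View pics/s19.png

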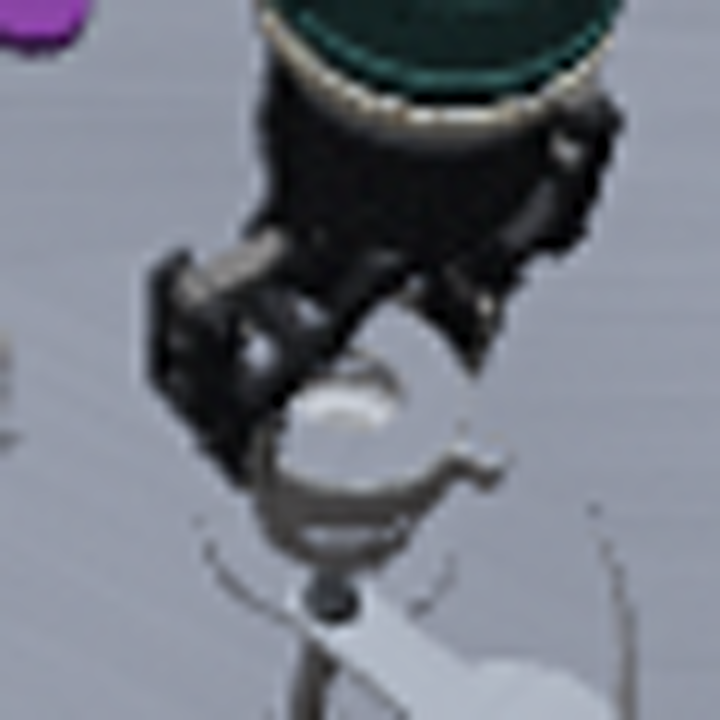

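Run:
```python
from rg import *
o=st8();e=o["eef_pos"]
for nm,an in (("a",0),("b",-8),("c",8)):
    P=ringpaths(e[0],e[1],np.degrees(best.x[2])+90+an,e[2]-.0037)
    overlay(ss,310,185,355,230,14,"s20%s.png"%nm,P)
a=cv2.imread("pics/s20a.png");b=cv2.imread("pics/s20b.png");c=cv2.imread("pics/s20c.png");d=a.copy();crop(ss,"x.png",310,185,355,230,14);d=cv2.imread("pics/x.png")
cv2.imwrite("pics/s20.png",cv2.resize(np.vstack([np.hstack([d,a]),np.hstack([b,c])]),(600,600),interpolation=cv2.INTER_AREA))
```

```text
t27.33 pos [0.5127 0.2326 0.0753] jaw deg 123.01 x-axis [-0.005  0.004 -1.   ] q [  21.6   -2.2  106.5    0.3   75.9 -101.5] F [-5.1  -2.95 12.58] M [-0.15  0.69  0.05] w 0.0643
```

View pics/s20.png

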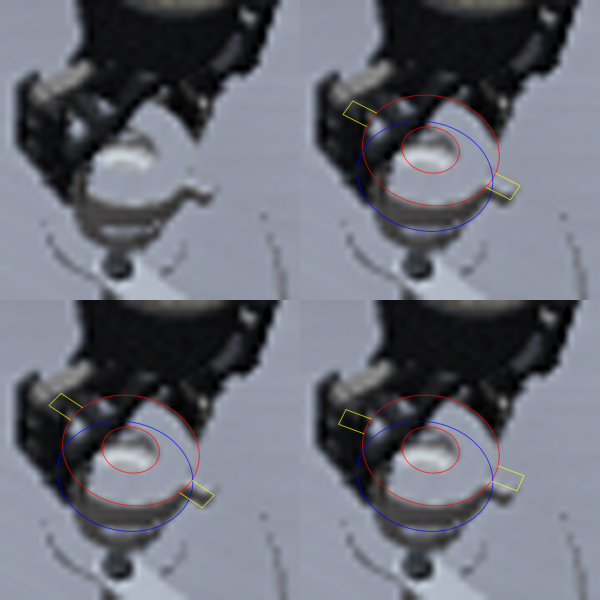

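View pics/s20a.png

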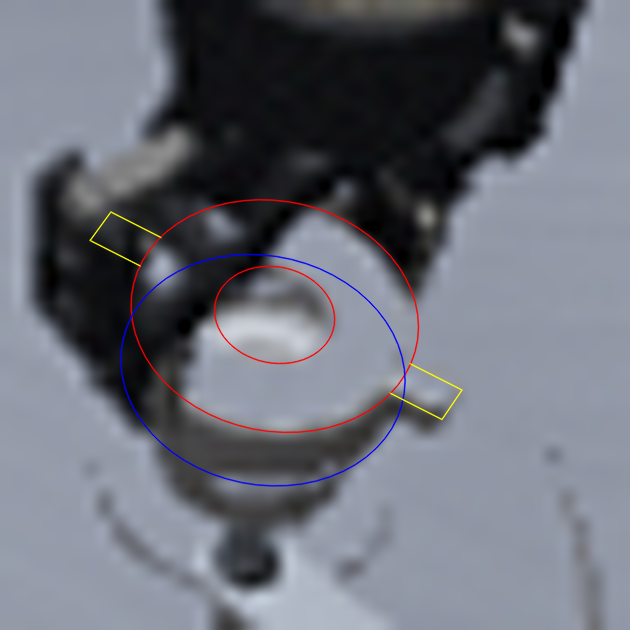

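At 3.5 mm below the mouth there is a 13 N contact. The moment places it at about (+19,+24) mm from the axis, which is the lid +y lug side. I'll back off a little, shift about 1 mm that way and retry.

```bash
python3 -m crank '[{"slide":[0,0,2],"spin":0},{"slide":[0,0,4],"spin":0},{"slide":[0.6,0.9,4],"spin":0},{"slide":[0.6,0.9,4],"spin":0},{"slide":[0.6,0.9,4],"spin":0}]' 
python3 -c "
from h import *
st8()"
python3 -m crank '[{"slide":[0,0,-2],"spin":0},{"slide":[0,0,-3.5],"spin":0},{"slide":[0,0,-4.5],"spin":0},{"slide":[0,0,-5],"spin":0},{"slide":[0,0,-5],"spin":0}]' 
python3 -c "
from h import *
st8()"
```

```text
t: 27.75
eef_pos: [0.5132, 0.2335, 0.0789]
ee_rot: [22.6, 89.6, 145.6]
wrist_force: [0.3, -0.1, -2.6]
width: 0.0644
t27.75 pos [0.5132 0.2335 0.0789] jaw deg 123.02 x-axis [-0.006  0.004 -1.   ] q [  21.7   -2.3  106.2    0.3   76.3 -101.4] F [ 0.28 -0.05 -2.63] M [-0.04 -0.05 -0.06] w 0.0644
t: 28.17
eef_pos: [0.5136, 0.234, 0.074]
ee_rot: [9.8, 89.6, 132.8]
wrist_force: [3.3, 4.0, -0.9]
width: 0.0639
t28.17 pos [0.5136 0.234  0.074 ] jaw deg 123.02 x-axis [-0.005  0.005 -1.   ] q [  21.7   -2.   106.4    0.4   75.7 -101.4] F [ 3.33  4.04 -0.86] M [ 0.88 -0.56 -0.05] w 0.0639
```

That freed it: no vertical load at a lower height, only a light sideways push in the same direction. Continuing down.

```bash
python3 -m crank '[{"slide":[0.4,0.5,-1],"spin":0},{"slide":[0.4,0.5,-2.5],"spin":0},{"slide":[0.4,0.5,-4],"spin":0},{"slide":[0.4,0.5,-4],"spin":0}]' 
python3 -c "
from h import *
st8()"
```

```text
t: 28.5
eef_pos: [0.5137, 0.2343, 0.0693]
ee_rot: [17.0, 89.6, 140.0]
wrist_force: [0.5, 0.4, -2.5]
width: 0.0643
t28.50 pos [0.5137 0.2343 0.0693] jaw deg 123.02 x-axis [-0.006  0.005 -1.   ] q [  21.7   -1.7  106.6    0.4   75.3 -101.4] F [ 0.46  0.42 -2.48] M [ 0.13 -0.   -0.  ] w 0.0643
```

Free of contact; ring underside about 9.5 mm below the mouth. Down to where it lands.

```bash
python3 -m crank '[{"slide":[0,0,-1],"spin":0},{"slide":[0,0,-2],"spin":0},{"slide":[0,0,-2.5],"spin":0},{"slide":[0,0,-2.5],"spin":0}]'
python3 - <<'E'
from rg import *
o=st8();e=o["eef_pos"]
crop(ss,"s21.png",300,175,360,235,12)
E
```

```text
t: 28.83
eef_pos: [0.514, 0.2344, 0.0681]
ee_rot: [11.1, 89.6, 134.1]
wrist_force: [-6.3, -2.1, 11.8]
width: 0.0645
t28.93 pos [0.514  0.2344 0.0681] jaw deg 123.02 x-axis [-0.005  0.005 -1.   ] q [  21.7   -1.6  106.6    0.4   75.1 -101.4] F [-5.79 -2.18 12.25] M [-0.29  0.95 -0.06] w 0.0644
```

View pics/s21.png

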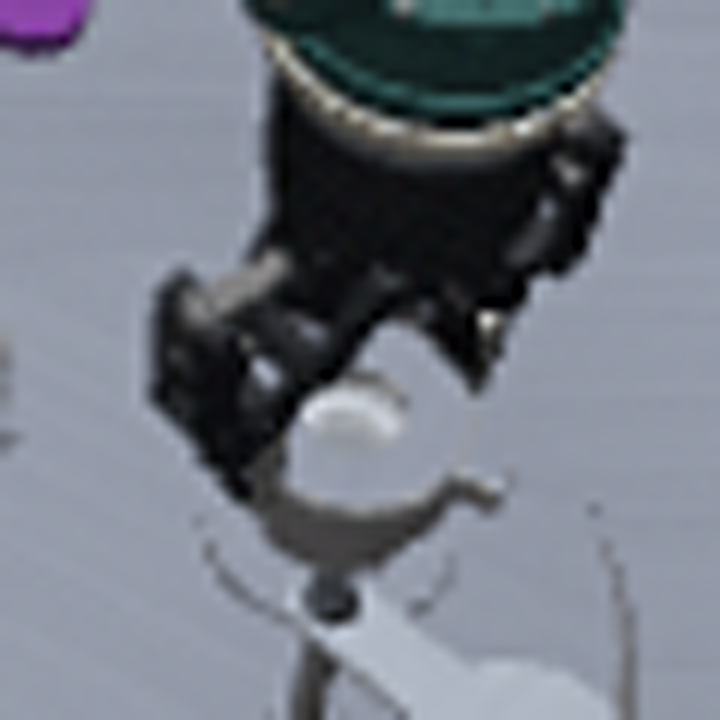

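The ring has landed at entry depth, about 11 mm below the mouth. Now I'll turn it clockwise in increments, following the 5 mm/rad helix and watching the forces.

```bash
python3 -m crank '[{"slide":[0,0,0.5],"spin":0},{"slide":[0,0,0.2],"spin":-0.06},{"slide":[0,0,-0.2],"spin":-0.14},{"slide":[0,0,-0.6],"spin":-0.22},{"slide":[0,0,-0.8],"spin":-0.25},{"slide":[0,0,-0.8],"spin":-0.25}]' - 100
python3 - <<'E'
from rg import *
o=st8();e=o["eef_pos"]
crop(ss,"s22.png",300,175,360,235,12)
E
```

```text
t: 29.43
eef_pos: [0.514, 0.2344, 0.0674]
ee_rot: [9.5, 89.6, 118.1]
wrist_force: [-0.3, 1.5, 0.7]
width: 0.0637
t29.53 pos [0.5139 0.2344 0.0673] jaw deg 108.77 x-axis [-0.003  0.006 -1.   ] q [ 21.7  -1.7 106.7   0.4  75.  -87.2] F [-0.53 -0.06  0.62] M [ 0.05  0.14 -0.01] w 0.0639
```

View pics/s22.png

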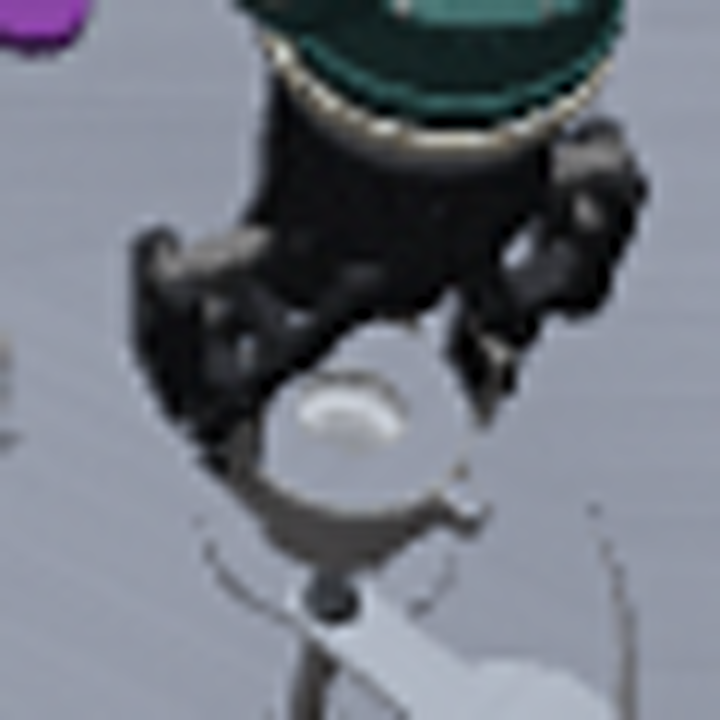

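It turns freely with little side force. Continuing.

```bash
python3 -m crank '[{"slide":[0,0,-0.4],"spin":-0.08},{"slide":[0,0,-0.8],"spin":-0.16},{"slide":[0,0,-1.2],"spin":-0.24},{"slide":[0,0,-1.5],"spin":-0.3},{"slide":[0,0,-1.5],"spin":-0.3}]' 
python3 -c "
from h import *
st8()"
python3 -m crank '[{"slide":[0,0,-0.4],"spin":-0.08},{"slide":[0,0,-0.8],"spin":-0.16},{"slide":[0,0,-1],"spin":-0.2},{"slide":[0,0,-1],"spin":-0.2}]' 
python3 -c "
from h import *
st8()"
```

```text
t: 29.95
eef_pos: [0.5139, 0.2345, 0.0659]
ee_rot: [10.2, 89.6, 101.6]
wrist_force: [-0.7, 2.3, 0.8]
width: 0.0636
t29.95 pos [0.5139 0.2345 0.0659] jaw deg 91.49 x-axis [-0.001  0.007 -1.   ] q [ 21.7  -1.7 106.9   0.4  74.7 -69.9] F [-0.73  2.25  0.79] M [ 0.3   0.15 -0.1 ] w 0.0636
t: 30.28
eef_pos: [0.514, 0.2345, 0.0649]
ee_rot: [9.5, 89.6, 89.6]
wrist_force: [-1.0, 2.0, 0.5]
width: 0.064
t30.28 pos [0.514  0.2345 0.0649] jaw deg 80.08 x-axis [ 0.     0.007 -1.   ] q [ 21.7  -1.6 107.    0.4  74.5 -58.4] F [-1.01  2.    0.5 ] M [ 0.23  0.19 -0.04] w 0.0640
```

43° turned. On to clamping, watching the moment about z.

```bash
python3 -m crank '[{"slide":[0,0,-0.4],"spin":-0.08},{"slide":[0,0,-0.8],"spin":-0.16},{"slide":[0,0,-1.2],"spin":-0.24},{"slide":[0,0,-1.3],"spin":-0.26},{"slide":[0,0,-1.3],"spin":-0.26}]' - 120
python3 -c "
from h import *
st8()"
python3 -m crank '[{"slide":[0,0,-0.3],"spin":-0.06},{"slide":[0,0,-0.6],"spin":-0.12},{"slide":[0,0,-0.8],"spin":-0.16},{"slide":[0,0,-0.8],"spin":-0.16}]'
python3 - <<'E'
from rg import *
o=st8()
crop(ss,"s23.png",300,175,360,235,12)
E
```

```text
t: 30.7
eef_pos: [0.514, 0.2346, 0.0638]
ee_rot: [8.4, 89.6, 73.8]
wrist_force: [0.8, 1.5, 2.2]
width: 0.0635
t30.70 pos [0.514  0.2346 0.0638] jaw deg 65.37 x-axis [ 0.002  0.007 -1.   ] q [ 21.8  -1.6 107.1   0.4  74.3 -43.7] F [0.8  1.52 2.19] M [ 0.16  0.15 -0.01] w 0.0635
t: 31.03
eef_pos: [0.5142, 0.2348, 0.0633]
ee_rot: [6.7, 89.5, 63.0]
wrist_force: [0.5, 1.1, 3.8]
width: 0.0635
t31.13 pos [0.5142 0.2347 0.0633] jaw deg 56.44 x-axis [ 0.004  0.007 -1.   ] q [ 21.8  -1.6 107.1   0.3  74.2 -34.7] F [-0.63  0.28  4.23] M [ 0.14  0.14 -0.05] w 0.0633
```

View pics/s23.png

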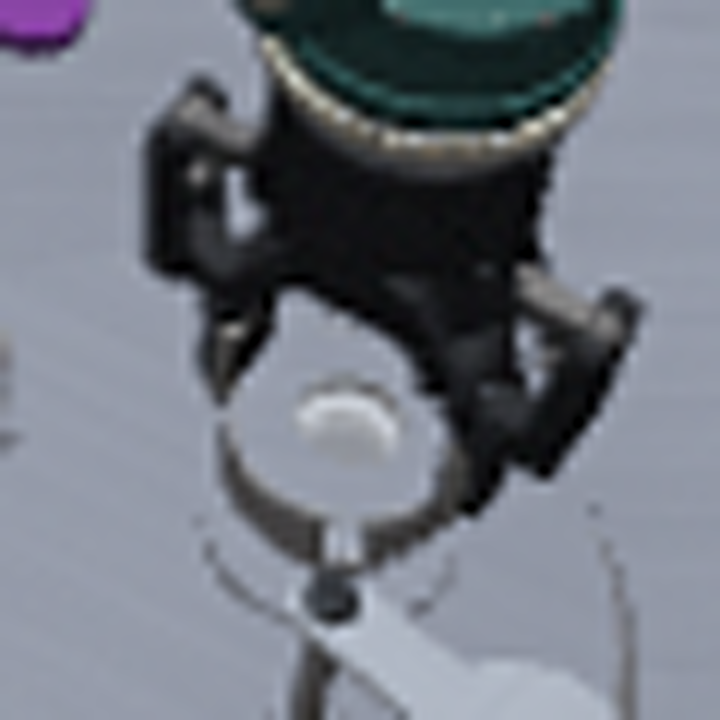

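Turned 66.6°, with the wing near lid x (crop 343,540) and no clamping torque yet. A little more.

```bash
python3 -m crank '[{"slide":[0,0,-0.2],"spin":-0.05},{"slide":[0,0,-0.4],"spin":-0.1},{"slide":[0,0,-0.4],"spin":-0.1},{"slide":[0,0,-0.4],"spin":-0.1}]' 
python3 -c "
from h import *
st8()"
```

```text
t: 31.47
eef_pos: [0.5144, 0.235, 0.0632]
ee_rot: [5.6, 89.5, 56.5]
wrist_force: [0.4, 1.4, 4.5]
width: 0.0634
t31.47 pos [0.5144 0.235  0.0632] jaw deg 50.91 x-axis [ 0.005  0.007 -1.   ] q [ 21.8  -1.6 107.1   0.3  74.1 -29.2] F [0.4  1.4  4.46] M [ 0.42  0.07 -0.11] w 0.0634
```

```bash
python3 -m crank '[{"slide":[0,0,0],"spin":-0.04},{"slide":[0,0,-0.2],"spin":-0.08},{"slide":[0,0,-0.2],"spin":-0.08},{"slide":[0,0,-0.2],"spin":-0.08}]'
python3 - <<'E'
from rg import *
o=st8();e=o["eef_pos"]
ims=[]
for an in (None,12,20,28):
    P=[] if an is None else ringpaths(e[0],e[1],np.degrees(best.x[2])+an,.059)
    overlay(ss,310,185,355,230,14,"x.png",P); ims.append(cv2.imread("pics/x.png"))
cv2.imwrite("pics/s24.png",cv2.resize(np.vstack([np.hstack(ims[:2]),np.hstack(ims[2:])]),(600,600),interpolation=cv2.INTER_AREA))
E
```

```text
t: 31.8
eef_pos: [0.5145, 0.2352, 0.0631]
ee_rot: [5.8, 89.5, 52.3]
wrist_force: [1.5, 4.6, 3.4]
width: 0.0633
t31.90 pos [0.5145 0.2352 0.0631] jaw deg 46.48 x-axis [ 0.006  0.007 -1.   ] q [ 21.8  -1.6 107.2   0.3  74.  -24.7] F [1.4  5.88 2.78] M [ 0.84 -0.07  0.18] w 0.0633
```

View pics/s24.png

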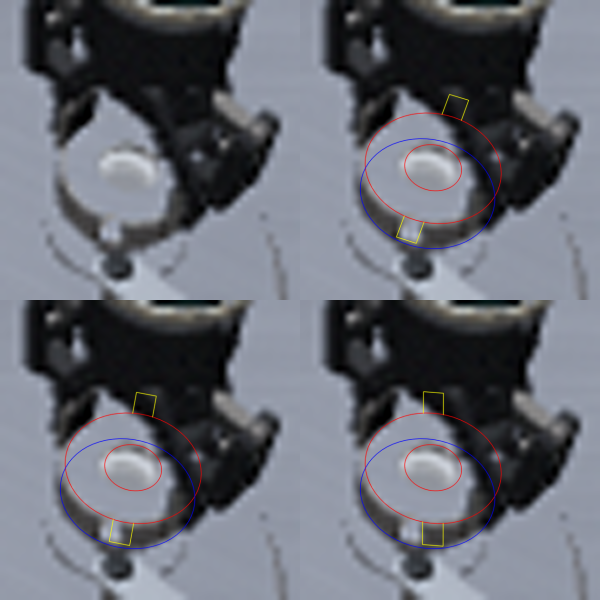

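```bash
python3 -m crank '[{"slide":[0,-0.3,0],"spin":-0.03},{"slide":[0,-0.3,0],"spin":-0.05},{"slide":[0,-0.3,0],"spin":-0.05}]' 
python3 -c "
from h import *
st8()"
```

```text
t: 32.15
eef_pos: [0.5145, 0.2353, 0.063]
ee_rot: [7.3, 89.4, 51.1]
wrist_force: [1.3, 6.5, 1.4]
width: 0.0632
t32.15 pos [0.5145 0.2353 0.063 ] jaw deg 43.71 x-axis [ 0.006  0.008 -1.   ] q [ 21.8  -1.7 107.2   0.3  74.  -21.9] F [1.25 6.47 1.4 ] M [ 1.04 -0.21  0.35] w 0.0632
```

Torque has risen to 0.35 N m, so it is clamped. Releasing, lifting clear and checking.

```bash
python3 -m crank '[{"slide":[0,0,0],"spin":0},{"slide":[0,0,0],"spin":0},{"slide":[0,0,0],"spin":0},{"slide":[0,0,0],"spin":0},{"slide":[0,0,8],"spin":0},{"slide":[0,0,25],"spin":0},{"slide":[0,0,50],"spin":0},{"slide":[0,0,80],"spin":0},{"slide":[0,-20,110],"spin":0},{"slide":[-5,-50,130],"spin":0},{"slide":[-15,-85,140],"spin":0},{"slide":[-25,-120,150],"spin":0},{"slide":[-35,-155,150],"spin":0},{"slide":[-45,-190,150],"spin":0},{"slide":[-55,-225,150],"spin":0},{"slide":[-65,-250,150],"spin":0},{"slide":[-65,-250,150],"spin":0}]' 0.93
python3 - <<'E'
from rg import *
o=st8()
sx,sy=tow(best.x,(-47.7,23.8,0))[:2]
crop(st,"t25.png",145,135,245,240,6);crop(ss,"s25.png",270,190,360,265,7)
ims=[]
P=ringpaths(sx,sy,np.degrees(best.x[2])+16,.0585)
overlay(st,155,170,205,220,12,"t25o.png",P);overlay(ss,305,190,355,240,12,"s25o.png",P)
E
```

```text
t: 33.57
eef_pos: [0.4482, -0.0181, 0.2141]
ee_rot: [-2.2, 89.4, 41.4]
wrist_force: [0.3, -0.0, 0.8]
width: 0.0796
t33.67 pos [ 0.4493 -0.0155  0.2139] jaw deg 43.59 x-axis [ 0.007  0.008 -1.   ] q [ -5.5 -22.5 110.4   0.5  91.7 -49.1] F [0.23 0.5  0.49] M [-0.04 -0.04 -0.02] w 0.0793
```

View pics/t25.png

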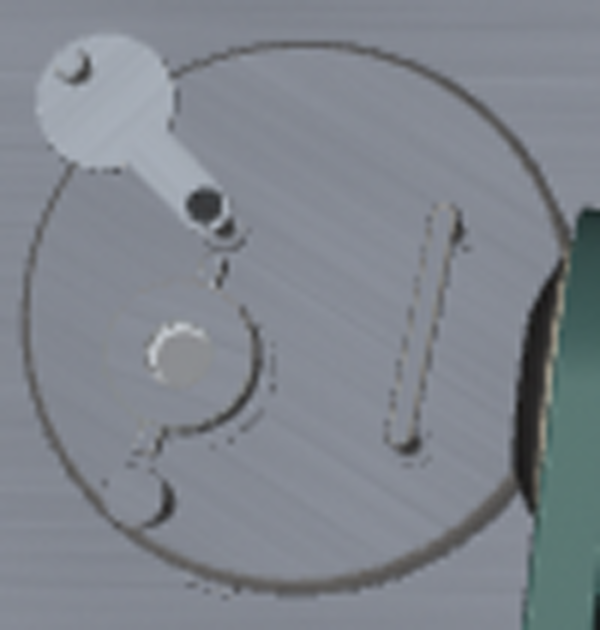

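View pics/t25o.png

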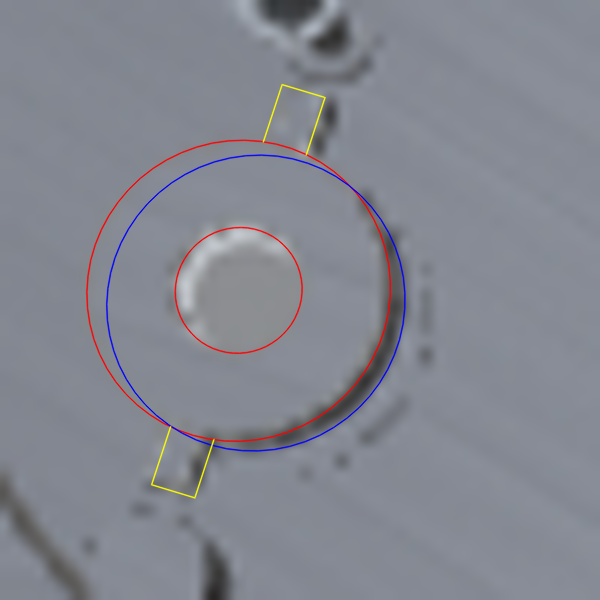

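View pics/s25o.png

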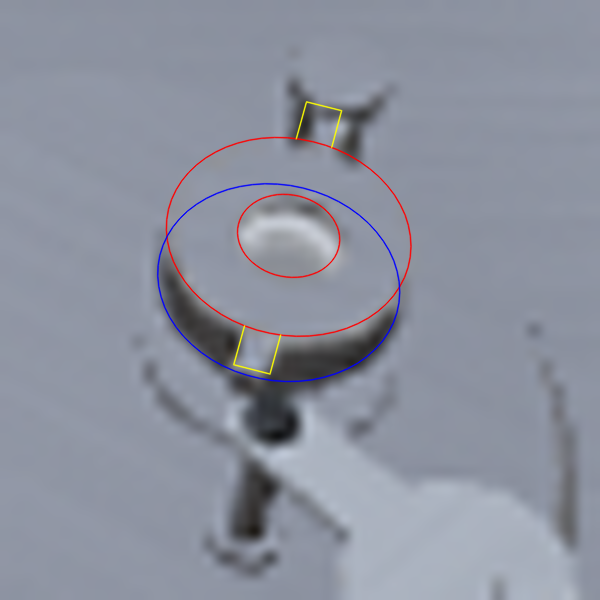

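View pics/s25.png

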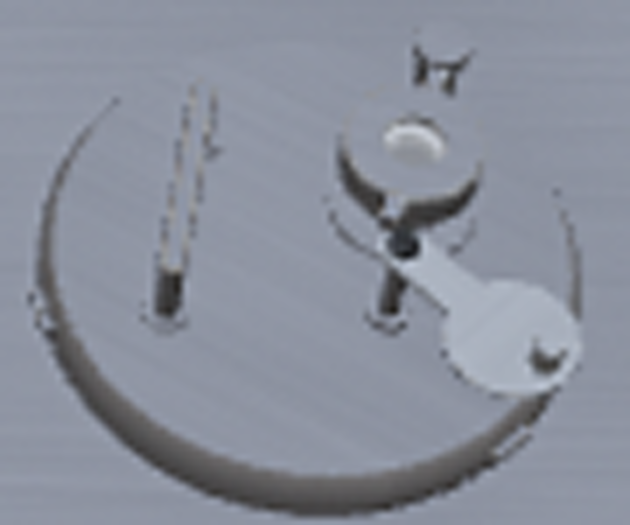

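The ring sits level on the barrel axis at the clamped height, with its wings about 16° from lid x. The cover is still at its stop and the gripper is clear. Handing in.

```bash
python3 -c "
from station import robot
print(robot.close_job())"
```

```text
the job is handed in; nothing more can be done
None
```

The sight glass is reassembled and the job is handed in at about 34 s. My last pictures agree with every end condition I could see.

I swung the cover round to its stop, dropped the small seal and then the clear glass into the barrel, and screwed the winged ring clockwise about 75–79°. The torque had risen to about 0.35 N m when I stopped turning.

**Last checks (both cameras, and the gripper state):**
- **Cover:** it still stands at about 2.2 rad.
- **Seal:** it matched the on-ledge outline before the glass went in.
- **Ring:** it looks level and on the axis, with its underside about 16.5 mm below the mouth and its wings about 16° from lid x. The image scale is about 2.5 mm per pixel, so the height rests partly on the turn angle.
- **Robot:** it is clear of everything. I did not re-measure the bystanders after the work, but no path went near them.

**What went wrong or disagreed:**
- **Glass grasp:** the first try closed just above the glass. The glass had not moved, and the second try held.
- **Ring entry:** the ring first caught at 3.5 mm depth with about 13 N. A shift of about 1 mm freed it.
- **Barrel position:** the ring's landing point suggests my camera estimate of the barrel axis was about 2 mm off.
- **Glass in the scene view:** it showed about 0.7 pixel lower than the model, while the top view agreed. I took this for calibration error.

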